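Pack the two-tier cold carrier

TASK

Pack the cold carrier from the bottom up: lift its hinged flap right up by the bar handle, lay the blue cold block flat in the middle of the lower tier underneath, and close the flap over it. Then stack on the flap, each centred on what is beneath it and upright: the white strip rack, lying along the black mat, then the white tape roll flat on the rack, then the timer face up on the roll. Let go of everything, and leave the green tape roll where it is.

Things in the scene. Friction and masses are not known exactly. Their poses are not given: they have to be found in the camera images.
- carrier: Grey carrier fixed to the worktop, 132 x 132 mm. Origin: centre of its underside, under the middle of well and mat; x from handle side to hinge side, z up. Lower tier: open well 120 x 120 mm inside, floor 6 mm and wall tops 45 mm above the origin. White flap over it: when shut its flat top is 52 mm above the origin, with a black flush mat in its middle, 104 mm along x, 82 mm along y.
- flap (a joint): Angle of the carrier's flap (rad): 0 shut and level, 1.57 upright, 1.8 fully open at its stop. The hinge axis is parallel to the carrier's y, at x = +69 mm, z = 49 mm of the carrier. The hinge is stiff: the flap stays at any angle where it is left; about 2 N at the bar moves it.
- flap_bar (a point): Middle of the flap's bar handle: round steel bar 10 mm thick along the carrier's y, straight for 88 mm between two arms, in the flap's plane, 172 mm from the hinge axis (at x = -103 mm, z = 49 mm of the carrier when shut), with 31 mm open space between bar and flap edge. It can be pinched from above and turns between the fingers as the flap swings. Axes equal the carrier's when shut.
- cold_block: Dark blue cooling block, solid, 62 mm (x) x 96 mm (y) x 34 mm high, 0.3 to 0.5 kg. Origin: centre of its underside, z up. Grip it across the 62 mm. The raised flap stands along the hinge side of the well, so the block goes in most easily with its length along the carrier's x and the gripper closing along the carrier's y.
- strip_rack: White finned rack, solid, about 68 mm (x) x 88 mm (y) to grip (72 x 92 mm with the trim), flat top 40 mm high (fins look 42 mm). Origin: centre of its underside, z up. Grip it across x. It lies on the open worktop; a like rack by the pipette stand at the far right is not meant.
- tape_white: Roll of white tape lying flat, 66 mm across, 19 mm high, round hole about 48 mm. Origin: centre of its underside, z up. Can be gripped across the outside.
- timer: White square bench timer with coloured buttons, lying face up, 68 x 68 mm, sides 17 mm high, 20 mm over the buttons. Origin: centre of its underside, z up (the face), x and y square to its sides.
- tape_green: Roll of green tape lying flat, 72 mm across, 19 mm high; not part of the job and to be left where it lies. Origin: centre of its underside.
There are look-alikes about, which are no part of the job. What is shaped like the timer but red is not meant.

How it is judged (in metres and radians):
On the way, in this order (a step that is already met when the one before it is completed fails the run):
1. the flap is lifted right up (at least 1.3 rad) (value of joint flap above 1.3 rad), for 0.2 s.
2. the cold block lies flat and released in the middle of the lower tier (horizontal distance between cold_block and carrier below 0.016 m and z of cold_block in the frame of carrier between 0 and 0.012 m and angle between cold_block's own z axis and vertical below 0.1 rad and contact force between the fingers and cold_block below 0.1 N and linear speed of cold_block below 0.02 m/s), for 0.2 s.
3. the flap is shut over it (all of step 2 and value of joint flap below 0.05 rad), for 0.2 s.
4. the strip rack stands released in the middle of the flap, along the mat (value of joint flap below 0.05 rad and horizontal distance between strip_rack and carrier below 0.015 m and z of strip_rack in the frame of carrier between 0.046 and 0.058 m and angle between strip_rack's own z axis and vertical below 0.1 rad and contact force between the fingers and strip_rack below 0.1 N and linear speed of strip_rack below 0.02 m/s and angle between the y axis of strip_rack and the x axis of carrier, either way round below 0.2 rad), for 0.2 s.
5. the white tape roll lies released on the rack (horizontal distance between strip_rack and carrier below 0.015 m and z of strip_rack in the frame of carrier between 0.046 and 0.058 m and angle between each of strip_rack, tape_white's own z axis and vertical below 0.1 rad and contact force between the fingers and strip_rack below 0.1 N and linear speed of each of strip_rack, tape_white below 0.02 m/s and angle between the y axis of strip_rack and the x axis of carrier, either way round below 0.2 rad and horizontal distance between tape_white and strip_rack below 0.015 m and z of tape_white in the frame of carrier between 0.086 and 0.098 m and contact force between the fingers and tape_white below 0.1 N), for 0.2 s.
6. the timer lies released on the roll (all of step 5 and horizontal distance between timer and tape_white below 0.015 m and z of timer in the frame of carrier between 0.105 and 0.117 m and angle between timer's own z axis and vertical below 0.1 rad and contact force between the fingers and timer below 0.1 N and linear speed of timer below 0.02 m/s), for 0.2 s.
At the end, for the whole second after the job is handed in: Flap shut (under 0.05 rad); cold block flat on the lower tier's floor within 16 mm of its middle; strip rack centred on the flap, along the mat within 0.2 rad; white roll on the rack, timer face up on the roll, each centred within 15 mm; all level within 0.1 rad, at rest, released (all of step 3 and all of step 6); the robot touches nothing.
It fails at once if the green tape roll is moved by more than 20 mm (distance of tape_green from where it was at the start of the episode above 0.02 m).
It also fails if it takes over 144 s, if anything falls off the work surface, if the arm or the gripper's body presses on something with over 40 N, if the wrist force passes 120 N, or if a joint passes its speed limit or range.

ROBOT

A 7-joint arm with a two-finger parallel gripper is mounted at the origin on a cart in front of the work surface, level with it; the furniture and walls round the work are solid. World frame = base frame: x ahead of the robot, y to its left, z up, the work surface at z = 0. Lengths are in m, angles in degrees, forces in N, time in s.
With the tool pointing down it reaches from about 0.425 to 0.875 m from the base axis. Payload 4.7 kg.
Tool frame: the origin (TCP) lies on the centre line of the jaws, within the pads' length; the fingertips stand 8 mm ahead of it and the grasp point (between the pads) lies 11 mm behind it; z points along the fingers, y is the direction in which the jaws open and shut (so a half turn about z gives the same grasp; the last joint's range is limited). The gripper opens to 87 mm and grips with 3 to 60 N. Pads are 19 mm wide; open, the fingers measure 117 mm over their backs; the gripper's body (75 mm by 190 mm) begins 51 mm behind the grasp point.
Start: joints at [-71.557, 18.392, -4.016, 83.108, 1.295, 78.541, -3.26], TCP at [0.197, 0.619, 0.205] pointing down, gripper open.
Joint ranges: [-163.93, 163.93], [-17.29, 119.83], [-79.2, 71.16], [3.27, 140.29], [-89.18, 269.18], [5.43, 117.66], [-154.24, 154.24]. Speed limits (degrees/s): [147.25, 147.25, 180, 180, 180, 180, 180].

INTERFACE

Orientations are given as [roll, pitch, yaw] about the fixed x, y, z axes, in that order (R = Rz(yaw) Ry(pitch) Rx(roll)).
In Python, from cell import status, vision, workorder gives the robot as it stands.
- The arm moves only by the tool step_arm, never from a script. Its argument "series" is a list of rows, each an object of numbers: "ax", "ay", "az": the turn, a rotation vector about the world's x, y, z in degrees; "x", "y", "z": the shift along the world's x, y, z in m; "claw": the opening in per cent of the stroke, from 0 (shut) to 100 (fully open). In form: [{"ax": .., "ay": .., "az": .., "x": .., "y": .., "z": .., "claw": ..}, ...]. A call has 1 to 12 rows; each row is the pose to reach, as a shift and turn from the pose commanded when the call began; what a row does not reach only later rows make up. A row lasts 1/10 s, in which the tool goes at most 50 mm and 8.59 degrees, less where a joint would pass 70% of its speed; a pose out of reach is approached as far as the arm can. A call with a gripper value outside its range is refused whole. The fingers move at their own pace and stop on an object; "squeeze" is the grip in N (left out, the last holds). Time passes only in rows, so rows that repeat a pose let the fingers close. It gives the time, the measured TCP pose, the force and the opening at its end, in the units of the state.
- status.get_obs(): the state, without advancing time (a new reading comes with each control period).
- vision.read_camera(name): name is "side" or "top"; returns the picture (384x512x3 uint8, red, green, blue); there is no depth.
- vision.camera_params(name): a dict with "fovy" (degrees; the focal length in pixels is half the picture's height over the tangent of half this angle, whatever the lens; pixels are square), "cx", "cy" (the principal point, pixels), "eye" and "orientation" of the camera in the world. Camera axes: x right, y down, z forward; pixel columns grow to the right and rows downward; lengths in m; the calibration is good to about 2 mm. A picture is of the moment at which its call begins. camera_params takes no time and is no camera call.
- workorder.sign_off(): hands the job in, once; it reports no verdict.
The state is a dict: "time_s": time; "qpos": joint angles; "joint_velocities": joint speeds; "effort": joint torques, N m; "tool_pos": TCP position; "tool_rot": TCP orientation; "force": force on the tool from outside, world axes, zero at the start; "wrist_torque": the same for the moment, N m; "grip_width": finger opening in m.
Only numpy, scipy, OpenCV 4.12 (cv2) and the standard library are available. Lean on these libraries where they do the work, as an engineer would, in place of code of your own. Each camera call takes 0.05 s, during which the arm holds its last target.

## Working session

There is one attempt and no reset: what is moved stays moved. The work goes in short steps, Python scripts to look and compute and a tool call to move; the robot and the scene stay as the last step left them, time stands still between calls to the robot, and variables do not carry over. Pictures are saved under pics/ and viewed, and the job is handed in when it is done.

Besides the shell and the picture viewer there is one more tool, called after "Call:" by a JSON object that holds its "method" and its "body". step_arm: Moves the arm, as the interface text tells. Its arguments: {"type":"object","properties":{"series":{"type":"array"},"squeeze":{"type":"number"}},"required":["series"]}

```bash
ls; mkdir -p pics
python3 - <<'E'
from cell import status, vision, workorder
import cv2
for n in ("side","top"):
    im=vision.read_camera(n); p=vision.camera_params(n); print(n,p)
    cv2.imwrite(f"pics/{n}0.png",im[:,:,::-1])
print(status.get_obs())
E
```

```text
pics
side {'fovy': 42.011220012476, 'cx': 247.96639589097333, 'cy': 192.70915707528604, 'eye': array([-0.3837666 , -0.95732048,  0.83367589]), 'orientation': array([-121.61523173,    1.44905426,  -47.00378161])}
top {'fovy': 56.314324031366176, 'cx': 262.1527852596477, 'cy': 191.49232620521988, 'eye': array([ 0.37919298, -0.08404019,  1.17704043]), 'orientation': array([-173.96278666,   -0.72614442,  -89.67375862])}
{'time_s': 0.1, 'qpos': array([-71.55745391,  18.4357876 ,  -4.0154286 ,  83.16588047,
         1.29562906,  78.53935835,  -3.25943965]), 'joint_velocities': array([ 0.03220608, -0.14954432,  0.01035922, -0.22505619,  0.03483213,
       -0.06371522,  0.04149303]), 'effort': array([ 8.97156474e-05, -4.92569625e+01, -4.05466827e-01, -3.13399315e+01,
       -6.41133101e-02,  3.93633870e-02,  7.18418596e-05]), 'tool_pos': array([0.19681711, 0.61896292, 0.20407763]), 'tool_rot': array([-1.79904234e+02,  5.90308425e-03,  1.62367597e+02]), 'force': array([-0.54472152, -0.29489909,  0.43458963]), 'wrist_torque': array([-0.00932223,  0.02266844,  0.01489464]), 'grip_width': 0.08708331675369442}
```

View pics/top0.png

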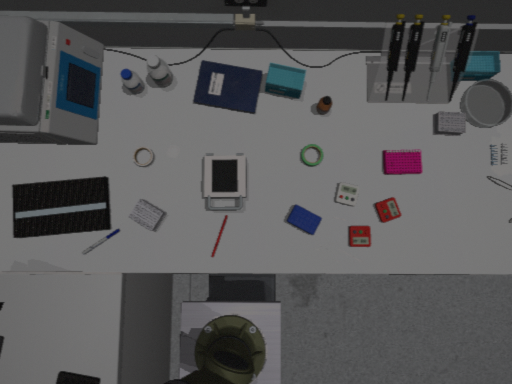

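View pics/side0.png

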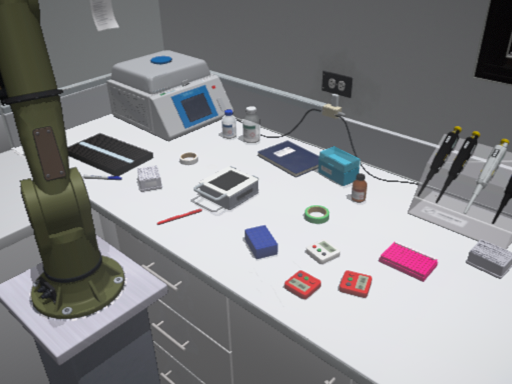

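```bash
cat > h.py <<'E'
import numpy as np, cv2
from scipy.spatial.transform import Rotation as R
from cell import status, vision
P={n:vision.camera_params(n) for n in("side","top")}
def cam(n):
    p=P[n]; f=192/np.tan(np.radians(p['fovy']/2)); M=R.from_euler('xyz',p['orientation'],degrees=True).as_matrix()
    return f,p['cx'],p['cy'],np.array(p['eye']),M
def proj(n,X):
    f,cx,cy,e,M=cam(n); c=(np.atleast_2d(X)-e)@M
    return np.c_[cx+f*c[:,0]/c[:,2],cy+f*c[:,1]/c[:,2]]
def back(n,uv,z):
    f,cx,cy,e,M=cam(n); uv=np.atleast_2d(np.array(uv,float)); d=np.c_[(uv[:,0]-cx)/f,(uv[:,1]-cy)/f,np.ones(len(uv))]@M.T
    return e+d*((z-e[2])/d[:,2])[:,None]
def grab(n,name):
    im=vision.read_camera(n)[:,:,::-1].copy(); cv2.imwrite(f"pics/{name}.png",im); return im
def crop(im,x0,y0,w,h,s,name):
    c=cv2.resize(im[y0:y0+h,x0:x0+w],None,fx=s,fy=s,interpolation=cv2.INTER_CUBIC); cv2.imwrite(f"pics/{name}.png",c)
E
python3 - <<'E'
from h import *
np.set_printoptions(precision=3,suppress=True)
pts=[[0,0,0],[0.197,0.619,0.205],[0.197,.619,0.5],[0.5,0,0]]
for n in P: print(n,cam(n)[4],proj(n,pts))
for n,l in (("top",[(225,176),(305,220),(147,215),(144,157),(346,195),(312,155),(402,162)]),("side",[(228,188),(261,240),(149,178),(189,158),(322,251),(317,214),(408,261)])):
  print(n,back(n,l,0.02))
im=cv2.imread("pics/top0.png"); crop(im,110,120,270,150,2.9,"topc0")
im=cv2.imread("pics/side0.png"); crop(im,90,120,290,190,2.7,"sidec0")
E
```

```text
side [[ 0.682 -0.398  0.614]
 [-0.731 -0.342  0.59 ]
 [-0.025 -0.851 -0.524]] [[ 79.394 285.548]
 [ 18.86  120.121]
 [ -7.916  26.556]
 [223.238 202.663]]
top [[ 0.006 -0.994  0.105]
 [-1.    -0.007 -0.012]
 [ 0.013 -0.105 -0.994]] [[ 230.042  350.377]
 [ -11.516  297.886]
 [-133.781  328.989]
 [ 232.335  192.422]]
top [[ 0.551  0.023  0.02 ]
 [ 0.41  -0.237  0.02 ]
 [ 0.423  0.271  0.02 ]
 [ 0.612  0.288  0.02 ]
 [ 0.492 -0.371  0.02 ]
 [ 0.623 -0.261  0.02 ]
 [ 0.602 -0.557  0.02 ]]
side [[ 0.549  0.027  0.02 ]
 [ 0.415 -0.233  0.02 ]
 [ 0.424  0.27   0.02 ]
 [ 0.604  0.276  0.02 ]
 [ 0.484 -0.383  0.02 ]
 [ 0.613 -0.272  0.02 ]
 [ 0.592 -0.569  0.02 ]]
```

View pics/topc0.png

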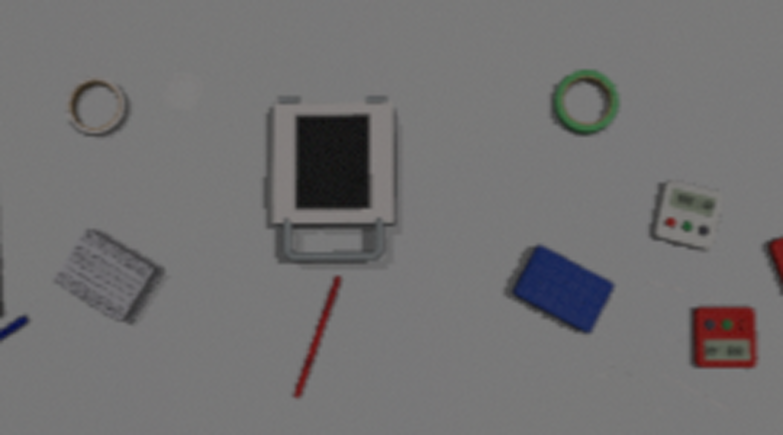

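View pics/sidec0.png

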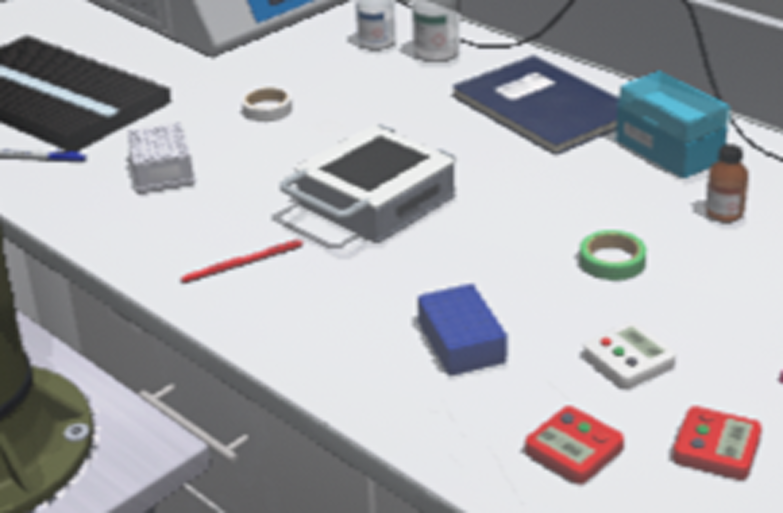

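Run:
```python
from h import *
t=cv2.imread("pics/top0.png"); s=cv2.imread("pics/side0.png")
def tile(im,boxes,name,sc=8):
    out=[]
    for x,y in boxes:
        c=cv2.resize(im[y:y+45,x:x+60],None,fx=6,fy=6,interpolation=cv2.INTER_CUBIC)
        for i in range(0,60,10): cv2.putText(c,str(x+i),(i*6,8),0,.3,(0,0,255)); c[::3,i*6]=(0,0,255)
        for j in range(0,45,10): cv2.putText(c,str(y+j),(0,j*6+4),0,.3,(0,120,0)); c[j*6,::3]=(0,160,0)
        out.append(c)
    cv2.imwrite(f"pics/{name}.png",np.vstack([np.hstack(out[:2]),np.hstack(out[2:])]))
t=cv2.convertScaleAbs(t,alpha=1.7)
tile(t,[(195,148),(195,180),(275,198),(120,195)],"tt1")
tile(t,[(115,135),(320,175),(285,135),(195,148)],"tt2")
tile(s,[(190,165),(235,220),(125,155),(165,140)],"st1")
tile(s,[(292,230),(290,195),(200,165),(165,140)],"st2")
```

```text
(no output)
```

View pics/tt1.png

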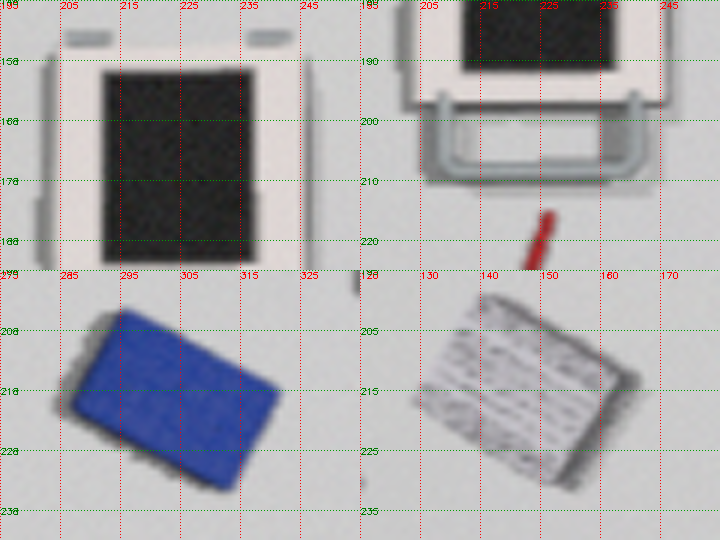

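View pics/tt2.png

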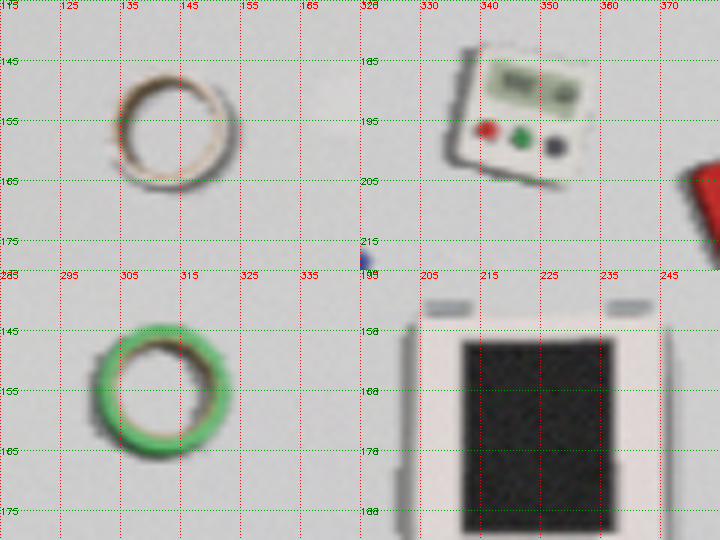

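View pics/st1.png

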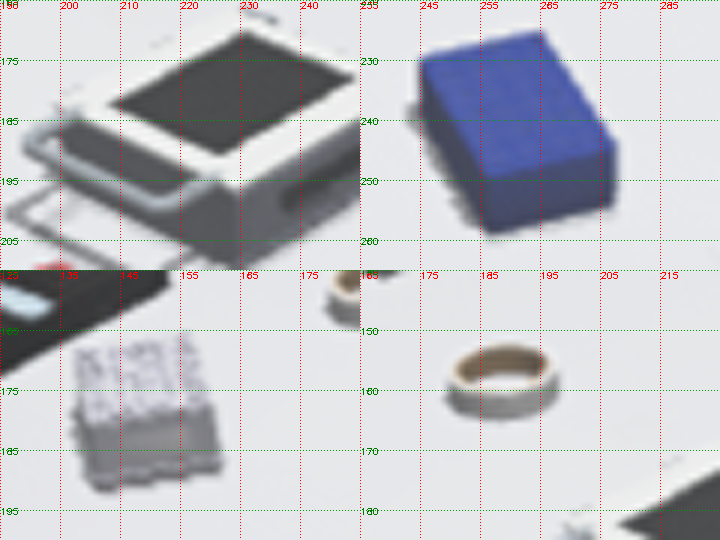

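View pics/st2.png

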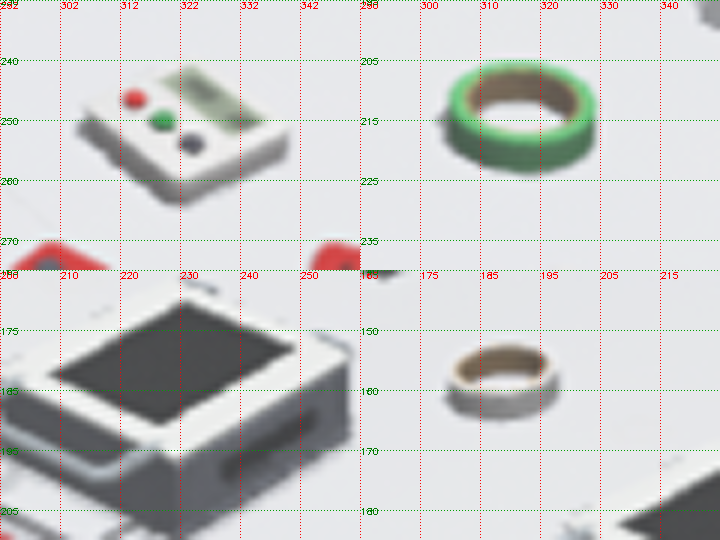

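```bash
cat > fit.py <<'E'
from h import *
from scipy.optimize import least_squares
np.set_printoptions(precision=4,suppress=True)
def sp(l,org,off): # screen->pixel
    return [((a-off[0]+.5)/6-.5+org[0],(b-off[1]+.5)/6-.5+org[1]) for a,b in l]
def fit(obs,x0):
    # obs: list of (cam, local pts Nx3, pix Nx2)
    def res(p):
        c,s=np.cos(p[2]),np.sin(p[2]); r=[]
        for n,L,uv in obs:
            L=np.array(L,float); W=np.c_[p[0]+c*L[:,0]-s*L[:,1],p[1]+s*L[:,0]+c*L[:,1],L[:,2]]
            r.append((proj(n,W)-np.array(uv)).ravel())
        return np.concatenate(r)
    o=least_squares(res,x0,loss='soft_l1'); return o.x[:2],np.degrees(o.x[2]),res(o.x).reshape(-1,2)
E
python3 - <<'E'
from fit import *
a,b=.052,.041
m=[(a,b,.052),(a,-b,.052),(-a,-b,.052),(-a,b,.052)]
ct=sp([(103,72),(253,70),(256,262),(102,263)],(195,148),(0,0))
cs=sp([(187,302),(297,348),(160,425),(49,373)],(200,165),(0,270))
print("carrier",fit([("top",m,ct),("side",m,cs)],[.55,.02,0])); print(fit([("top",m,ct)],[.55,.02,0])[:2],fit([("side",m,cs)],[.55,.02,0])[:2])
# blue: long axis y ; corner order
a,b=.031,.048
def box(a,b,h): return [(a,b,h),(a,-b,h),(-a,-b,h),(-a,b,h)]
m=box(a,b,.034)
ct=sp([(122,310),(281,392),(228,492),(70,402)],(275,198),(0,270))
y0=np.radians(-27)
cs=sp([(543,30),(615,147),(492,180),(420,62)],(235,220),(360,0)); 
cb=sp([(610,208),(492,235)],(235,220),(360,0)); mb=[(a,-b,0),(-a,-b,0)]
print("blue",fit([("top",m,ct),("side",m,cs),("side",mb,cb)],[.41,-.237,y0]))
a,b=.035,.045
m=box(a,b,.041)
ct=sp([(480,295),(625,375),(560,487),(415,400)],(120,195),(360,270))
cs=sp([(190,335),(213,405),(88,425),(75,350)],(125,155),(0,270))
cb=sp([(222,468),(100,490)],(125,155),(0,270)); mb=[(a,-b,0),(-a,-b,0)]
print("rack",fit([("top",m,ct),("side",m,cs),("side",mb,cb)],[.42,.27,y0]))
a=b=.034
m=box(a,b,.017)
ct=sp([(475,47),(590,70),(567,185),(458,157)],(320,175),(360,0))
cs=sp([(185,65),(288,135),(180,185),(82,115)],(292,230),(0,0)); 
cb=sp([(288,158),(180,205),(78,130)],(292,230),(0,0)); mb=[(a,-b,0),(-a,-b,0),(-a,b,0)]
print("timer",fit([("top",m,ct),("side",m,cs),("side",mb,cb)],[.49,-.37,np.radians(-15)]))
print(fit([("side",m,cs),("side",mb,cb)],[.49,-.37,np.radians(-15)])[:2])
E
```

```text
carrier (array([0.549 , 0.0223]), np.float64(0.8971132993370654), array([[-0.2944, -0.3856],
       [ 0.5248, -0.2416],
       [ 0.1131,  0.2636],
       [-0.2891,  0.3203],
       [-0.1544, -0.5212],
       [ 0.3671, -0.1297],
       [ 0.0969,  0.3245],
       [-0.3361,  0.1889]]))
(array([0.549 , 0.0223]), np.float64(1.1627562333062378)) (array([0.549 , 0.0223]), np.float64(0.5394527874223031))
blue (array([ 0.4128, -0.2322]), np.float64(-28.22668805381012), array([[ 0.5425, -0.9137],
       [ 0.6123, -0.1865],
       [ 0.4181,  0.3618],
       [ 0.0693,  0.8342],
       [-0.1331, -0.6059],
       [ 0.7123, -0.2459],
       [-1.1734, -0.5546],
       [-0.8969, -1.279 ],
       [ 1.4689, -0.163 ],
       [-0.9459,  0.5847]]))
rack (array([0.4241, 0.2684]), np.float64(-29.97710104555375), array([[ 0.0586, -1.0458],
       [ 0.11  , -0.0101],
       [-0.9141,  0.5991],
       [-1.0715,  0.5787],
       [ 0.9031, -0.6991],
       [ 1.1074,  0.2157],
       [-0.0068,  0.5544],
       [-0.9465,  0.185 ],
       [ 1.0711,  0.6398],
       [-0.2354,  0.7084]]))
timer (array([ 0.4955, -0.3755]), np.float64(-11.424103338549601), array([[ 0.1618, -0.5956],
       [ 1.4017, -0.1937],
       [ 1.571 ,  0.9801],
       [-0.7926,  1.3747],
       [ 0.4804, -2.8058],
       [ 1.2187, -2.0411],
       [-0.1262, -0.2588],
       [-1.4467, -1.6996],
       [ 0.7524, -0.751 ],
       [-0.4698,  1.5928],
       [-0.9928,  0.8873]]))
(array([ 0.4933, -0.3773]), np.float64(-11.43633881552584))
```

```bash
cat > polar.py <<'E'
import sys,json,numpy as np
# x0 y0 z0 x1 y1 z1 daz n : polar interpolation offsets
x0,y0,z0,x1,y1,z1,daz,n=map(float,sys.argv[1:]); n=int(n)
r0,r1=np.hypot(x0,y0),np.hypot(x1,y1);a0,a1=np.arctan2(y0,x0),np.arctan2(y1,x1)
for k in range(1,n+1):
    t=k/n; t=3*t*t-2*t**3 if n>3 else t
    r=r0+(r1-r0)*t;a=a0+(a1-a0)*t
    print(k,"az %.1f x %.3f y %.3f z %.3f"%(daz*t,r*np.cos(a)-x0,r*np.sin(a)-y0,(z1-z0)*t))
E
python3 polar.py .197 .619 .205 .446 .021 .15 -71.5 24
python3 -c "
from h import *
from fit import *
m=[(-.103,-.044,.049),(-.103,.044,.049),(-.103,0,.049)]
W=[(0.549+p[0]*np.cos(.0157)-p[1]*np.sin(.0157),.0223+p[0]*np.sin(.0157)+p[1]*np.cos(.0157),p[2]) for p in m]
print(W,proj('top',W),proj('side',W))"
```

```text
1 az -0.4 x 0.003 y -0.002 z -0.000
2 az -1.4 x 0.013 y -0.009 z -0.001
3 az -3.1 x 0.029 y -0.019 z -0.002
4 az -5.3 x 0.049 y -0.034 z -0.004
5 az -8.0 x 0.072 y -0.053 z -0.006
6 az -11.2 x 0.098 y -0.076 z -0.009
7 az -14.7 x 0.125 y -0.103 z -0.011
8 az -18.5 x 0.151 y -0.134 z -0.014
9 az -22.6 x 0.177 y -0.169 z -0.017
10 az -26.9 x 0.200 y -0.206 z -0.021
11 az -31.3 x 0.221 y -0.245 z -0.024
12 az -35.8 x 0.238 y -0.285 z -0.027
13 az -40.2 x 0.251 y -0.326 z -0.031
14 az -44.6 x 0.261 y -0.366 z -0.034
15 az -48.9 x 0.267 y -0.405 z -0.038
16 az -53.0 x 0.270 y -0.442 z -0.041
17 az -56.8 x 0.270 y -0.476 z -0.044
18 az -60.3 x 0.268 y -0.507 z -0.046
19 az -63.5 x 0.264 y -0.533 z -0.049
20 az -66.2 x 0.260 y -0.556 z -0.051
21 az -68.4 x 0.256 y -0.574 z -0.053
22 az -70.1 x 0.252 y -0.587 z -0.054
23 az -71.1 x 0.250 y -0.595 z -0.055
24 az -71.5 x 0.249 y -0.598 z -0.055
[(np.float64(0.44670346559538643), np.float64(-0.023311610899043083), 0.049), (np.float64(0.4453219223531176), np.float64(0.06467754376373192), 0.049), (np.float64(0.44601269397425203), np.float64(0.020682966432344418), 0.049)] [[238.4193 207.7331]
 [210.3842 207.9918]
 [224.4092 207.8624]] [[215.055  198.8956]
 [194.7349 188.9998]
 [204.7216 193.8633]]
```

Look-alikes, by top-view pixel:
- **Rack:** the worktop rack at (147,215) is the one I want. A like rack stands by the pipettes at (451,123), and the black and magenta racks are at (62,207) and (402,162).
- **Timer:** the white one at (346,195). The red ones at (388,210) and (360,236) are not meant.
- **Tape:** the white roll at (144,157). The green roll at (312,155) stays where it is.
- **Cold block:** the blue one at (305,220). The dark-blue book is at (228,87) and the teal box at (285,81).

The close crops confirm these choices. The bar handle is on the carrier at (224,208), and the predicted and observed pixels agree there.

Call:
{"method": "step_arm", "body": {"series": [{"az":-1.4,"x":0.013,"y":-0.009,"z":0},{"az":-5,"x":0.049,"y":-0.034,"z":0},{"az":-9.5,"x":0.085,"y":-0.065,"z":0},{"az":-14.7,"x":0.125,"y":-0.103,"z":0},{"az":-19,"x":0.155,"y":-0.14,"z":0},{"az":-23,"x":0.179,"y":-0.172,"z":0},{"az":-27,"x":0.2,"y":-0.206,"z":0},{"az":-31.3,"x":0.221,"y":-0.245,"z":0},{"az":-35.8,"x":0.238,"y":-0.285,"z":0},{"az":-40.2,"x":0.251,"y":-0.326,"z":0},{"az":-44.6,"x":0.261,"y":-0.366,"z":0},{"az":-48.9,"x":0.267,"y":-0.405,"z":0}]}}

```text
invalid input
```

Call:
{"method": "step_arm", "body": {"series": [{"ax":0,"ay":0,"az":-1.4,"x":0.013,"y":-0.009,"z":0,"claw":100},{"ax":0,"ay":0,"az":-5,"x":0.049,"y":-0.034,"z":0,"claw":100},{"ax":0,"ay":0,"az":-9.5,"x":0.085,"y":-0.065,"z":0,"claw":100},{"ax":0,"ay":0,"az":-14.7,"x":0.125,"y":-0.103,"z":0,"claw":100},{"ax":0,"ay":0,"az":-19,"x":0.155,"y":-0.14,"z":0,"claw":100},{"ax":0,"ay":0,"az":-23,"x":0.179,"y":-0.172,"z":0,"claw":100},{"ax":0,"ay":0,"az":-27,"x":0.2,"y":-0.206,"z":0,"claw":100},{"ax":0,"ay":0,"az":-31.3,"x":0.221,"y":-0.245,"z":0,"claw":100},{"ax":0,"ay":0,"az":-35.8,"x":0.238,"y":-0.285,"z":0,"claw":100},{"ax":0,"ay":0,"az":-40.2,"x":0.251,"y":-0.326,"z":0,"claw":100},{"ax":0,"ay":0,"az":-44.6,"x":0.261,"y":-0.366,"z":0,"claw":100},{"ax":0,"ay":0,"az":-48.9,"x":0.267,"y":-0.405,"z":0,"claw":100}], "squeeze": 20}}

```text
time_s: 1.3
tool_pos: [0.4648, 0.2109, 0.205]
tool_rot: [180.0, 0.0, 113.1]
force: [0.5, 0.2, 0.1]
grip_width: 0.0869
```

Call:
{"method": "step_arm", "body": {"series": [{"ax":0,"ay":0,"az":-4,"x":-0.001,"y":-0.035,"z":0,"claw":32},{"ax":0,"ay":0,"az":-8,"x":-0.004,"y":-0.07,"z":-0.01,"claw":32},{"ax":0,"ay":0,"az":-12,"x":-0.008,"y":-0.105,"z":-0.02,"claw":32},{"ax":0,"ay":0,"az":-16,"x":-0.012,"y":-0.14,"z":-0.03,"claw":32},{"ax":0,"ay":0,"az":-20,"x":-0.016,"y":-0.17,"z":-0.04,"claw":32},{"ax":0,"ay":0,"az":-22,"x":-0.018,"y":-0.187,"z":-0.05,"claw":32},{"ax":0,"ay":0,"az":-22.6,"x":-0.018,"y":-0.193,"z":-0.07,"claw":32},{"ax":0,"ay":0,"az":-22.6,"x":-0.018,"y":-0.193,"z":-0.085,"claw":32},{"ax":0,"ay":0,"az":-22.6,"x":-0.018,"y":-0.193,"z":-0.085,"claw":32}]}}

```text
time_s: 2.2
tool_pos: [0.4441, 0.0209, 0.1181]
tool_rot: [-179.8, 0.0, 90.8]
force: [-0.8, 0.3, 0.0]
grip_width: 0.0296
```

Run:
```python
from h import *
print(status.get_obs()['tool_pos'],status.get_obs()['grip_width'])
s=grab("side","s1");t=grab("top","t1")
crop(s,150,110,160,120,5,"s1c");t=cv2.convertScaleAbs(t,alpha=1.6);crop(t,170,130,120,100,6,"t1c")
```

```text
[0.44414501 0.02088213 0.11806774] 0.02961603406904806
```

View pics/s1c.png

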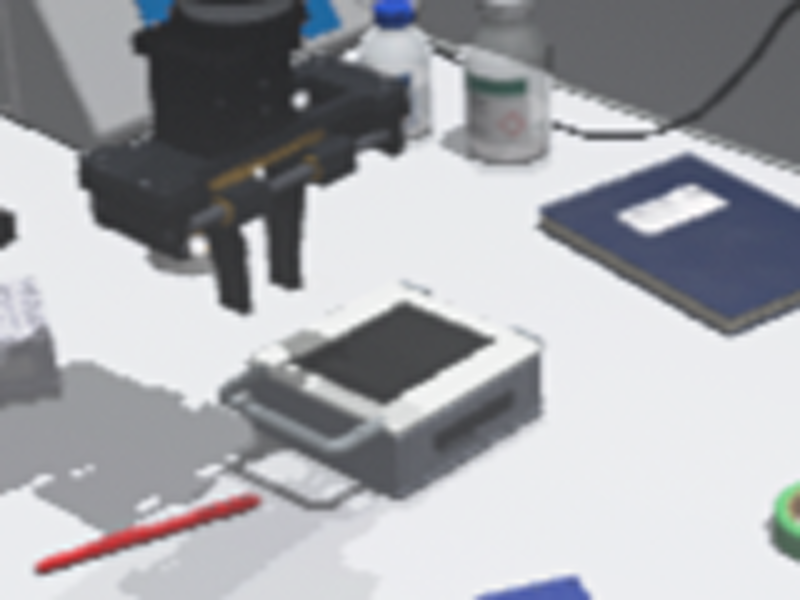

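View pics/t1c.png

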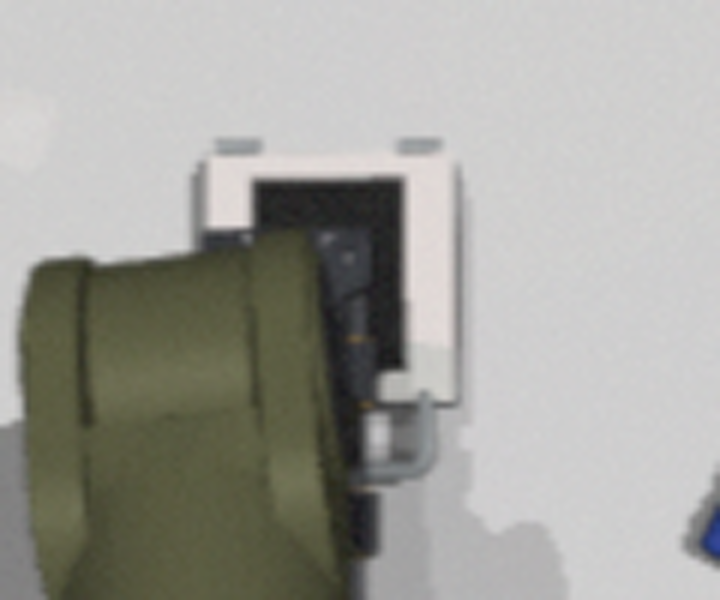

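Call:
{"method": "step_arm", "body": {"series": [{"ax":0,"ay":0,"az":0,"x":0.001,"y":0,"z":-0.025,"claw":32},{"ax":0,"ay":0,"az":0,"x":0.001,"y":0,"z":-0.05,"claw":32},{"ax":0,"ay":0,"az":0,"x":0.001,"y":0,"z":-0.07,"claw":32},{"ax":0,"ay":0,"az":0,"x":0.001,"y":0,"z":-0.082,"claw":32},{"ax":0,"ay":0,"az":0,"x":0.001,"y":0,"z":-0.082,"claw":32},{"ax":0,"ay":0,"az":0,"x":0.001,"y":0,"z":-0.082,"claw":0},{"ax":0,"ay":0,"az":0,"x":0.001,"y":0,"z":-0.082,"claw":0},{"ax":0,"ay":0,"az":0,"x":0.001,"y":0,"z":-0.082,"claw":0},{"ax":0,"ay":0,"az":0,"x":0.001,"y":0,"z":-0.082,"claw":0}], "squeeze": 20}}

```text
time_s: 3.2
tool_pos: [0.4475, 0.0216, 0.0388]
tool_rot: [179.9, -0.0, 90.9]
force: [-0.7, 0.1, -0.4]
grip_width: 0.0047
```

Call:
{"method": "step_arm", "body": {"series": [{"ax":0,"ay":0,"az":0,"x":0,"y":0,"z":0,"claw":0},{"ax":0,"ay":0,"az":0,"x":0,"y":0,"z":0,"claw":0}]}}

```text
time_s: 3.4
tool_pos: [0.447, 0.0215, 0.0382]
tool_rot: [180.0, -0.0, 90.9]
force: [0.6, 0.5, 0.0]
grip_width: 0.0005
```

Run:
```python
from h import *
print(status.get_obs()['tool_pos'],status.get_obs()['grip_width'])
s=grab("side","s2")
crop(s,170,140,100,75,8,"s2c");
```

```text
[0.4470277  0.02149875 0.03823523] 0.0005342071937852757
```

View pics/s2c.png

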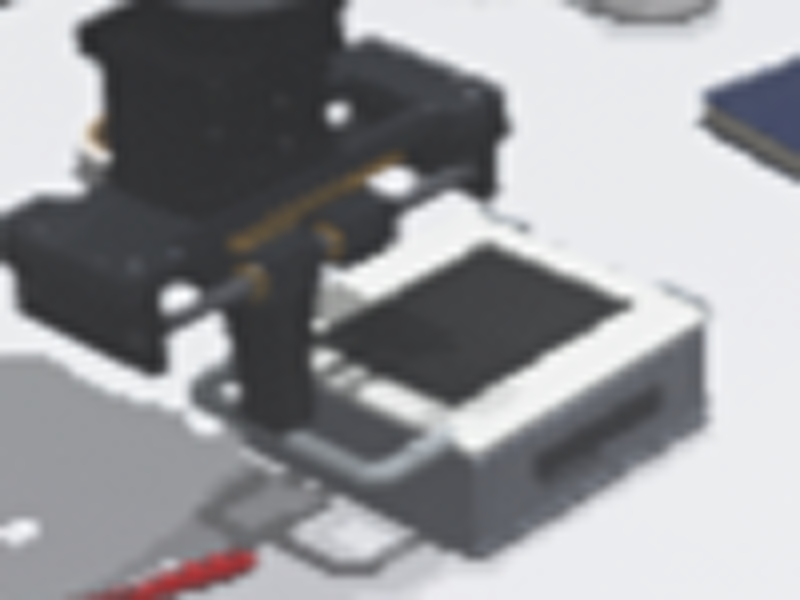

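Run:
```python
from h import *
np.set_printoptions(precision=1,suppress=True)
W=[(.447,.0215,.030),(.447-.015,.0215,.030),(.447-.015,.012,.03),(.462,.012,.03),(.446,.0207,.049),(.446,.045,.049),(.446,-.01,.049)]
print((proj('side',W)-[170,140]+.5)*8)
```

```text
[[285.8 475.9]
 [256.4 492.2]
 [273.6 501.1]
 [332.  468.6]
 [281.7 434.9]
 [238.  412.9]
 [338.2 463.4]]
```

Run:
```python
from h import *
np.set_printoptions(precision=1,suppress=True)
for z in (.110,.120,.13): 
  W=[(.444-.0148-dx,.0209+dy,z) for dx in(0,.015) for dy in(-.0095,.0095)]+[(.444+.0148+dx,.0209+dy,z) for dx in(0,.015) for dy in(-.0095,.0095)]
  print(z,(proj('side',W)-[150,110]+.5)*5)
s=cv2.imread('pics/s1.png');crop(s,170,135,60,45,12,"s1d")
s=cv2.imread('pics/s2.png');crop(s,180,165,60,45,12,"s2d")
```

```text
0.11 [[258.3 349.5]
 [236.3 338.9]
 [239.  359.4]
 [217.1 348.7]
 [295.5 330.2]
 [273.5 319.9]
 [314.1 320.7]
 [292.1 310.5]]
0.12 [[257.  334.5]
 [234.9 324. ]
 [237.7 344.4]
 [215.6 333.7]
 [294.4 315.4]
 [272.3 305.1]
 [313.  305.9]
 [290.9 295.8]]
0.13 [[255.7 319.4]
 [233.6 309. ]
 [236.3 329.3]
 [214.2 318.7]
 [293.2 300.4]
 [271.1 290.3]
 [311.9 291. ]
 [289.8 280.9]]
```

View pics/s1d.png

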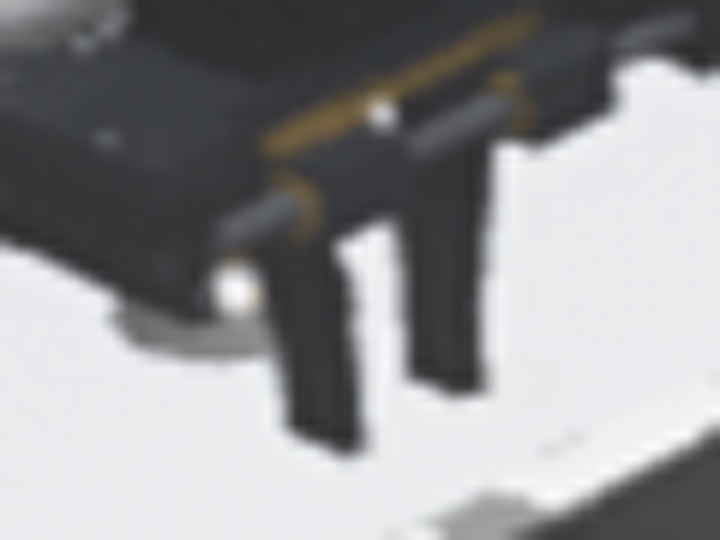

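View pics/s2d.png

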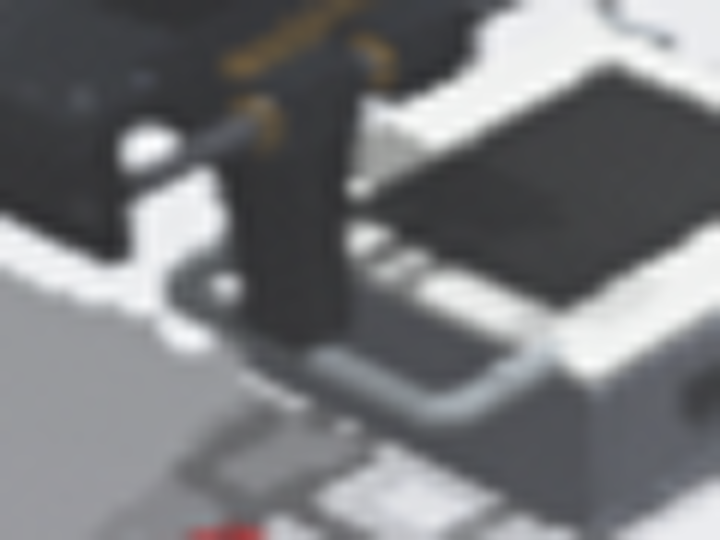

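Run:
```python
from h import *
np.set_printoptions(precision=1,suppress=True)
for z in (.16,.2,.23): 
  W=[(.444+dx,.0209-.0375,z) for dx in (-.095,0,.095)]
  print(z,'top crop',((proj('top',W)-[170,130]+.5)*6).round().tolist(),'side s1c',((proj('side',W)-[150,110]+.5)*5).round().tolist())
t=grab("top","t2");t=cv2.convertScaleAbs(t,alpha=1.6);crop(t,170,130,120,100,6,"t2c")
print(status.get_obs()['time_s'])
# own fk-less check: finger corner fit
from scipy.optimize import least_squares
obs=np.array([(199.6,172.9),(194.2,170.8),(204.2,166.7),(210.4,167.5)])-0.46
def f(p):
  x,y,z=p
  W=[(x-.0148,y-.0095,z),(x-.0298,y-.0095,z),(x+.0148,y-.0095,z),(x+.0298,y-.0095,z)]
  return proj('side',W)
print(f((.444,.021,.11)),obs)
r=least_squares(lambda p:(f(p)-obs).ravel(),(.444,.021,.11));print(r.x*1000,r.fun)
```

```text
0.16 top crop [[384.0, 664.0], [387.0, 461.0], [390.0, 262.0]] side s1c [[177.0, 343.0], [304.0, 279.0], [422.0, 221.0]]
0.2 top crop [[378.0, 666.0], [381.0, 455.0], [384.0, 249.0]] side s1c [[170.0, 278.0], [300.0, 216.0], [419.0, 159.0]]
0.23 top crop [[373.0, 668.0], [376.0, 451.0], [379.0, 238.0]] side s1c [[165.0, 228.0], [296.0, 168.0], [417.0, 112.0]]
3.5
[[201.1 179.4]
 [197.3 181.4]
 [208.6 175.5]
 [212.3 173.6]] [[199.1 172.4]
 [193.7 170.3]
 [203.7 166.2]
 [209.9 167. ]]
[518.1 119.8  71.6] [-0.9 -1.7  0.9  2.2  1.4  1.  -1.4 -1.5]
```

View pics/t2c.png

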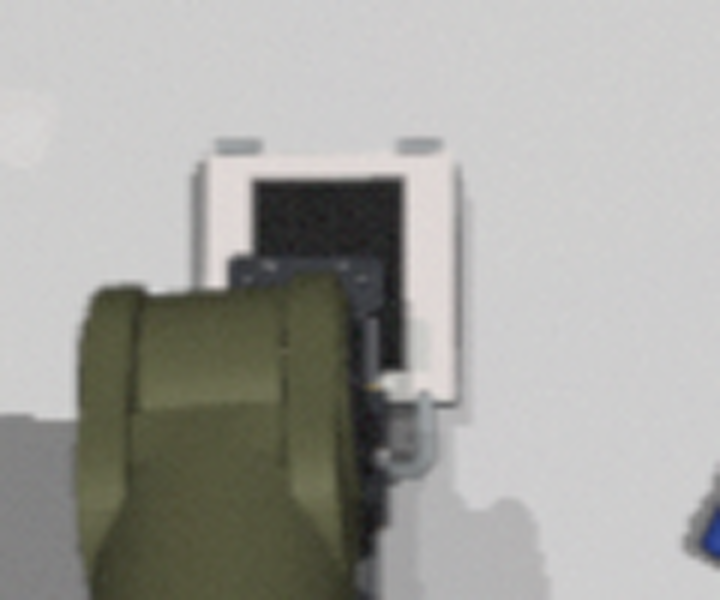

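Call:
{"method": "step_arm", "body": {"series": [{"ax":0,"ay":0,"az":0,"x":0,"y":0,"z":0.02,"claw":32},{"ax":0,"ay":0,"az":0,"x":0,"y":0,"z":0.02,"claw":32},{"ax":0,"ay":0,"az":0,"x":0,"y":0,"z":0.02,"claw":32},{"ax":0,"ay":0,"az":0,"x":0,"y":0,"z":0.02,"claw":32},{"ax":0,"ay":0,"az":0,"x":0,"y":0,"z":0.0,"claw":32},{"ax":0,"ay":0,"az":0,"x":0,"y":0,"z":-0.01,"claw":32},{"ax":0,"ay":0,"az":0,"x":0,"y":0,"z":-0.02,"claw":32},{"ax":0,"ay":0,"az":0,"x":0,"y":0,"z":-0.02,"claw":32}]}}

```text
time_s: 4.3
tool_pos: [0.4454, 0.0211, 0.0165]
tool_rot: [-179.8, 0.1, 90.9]
force: [0.7, -0.3, 0.4]
grip_width: 0.0278
```

Run:
```python
from h import *
print(status.get_obs()['tool_pos'],status.get_obs()['grip_width'])
s=grab("side","s3")
crop(s,170,150,80,60,10,"s3c");
```

```text
[0.44542701 0.02108952 0.01648167] 0.027835519018882045
```

View pics/s3c.png

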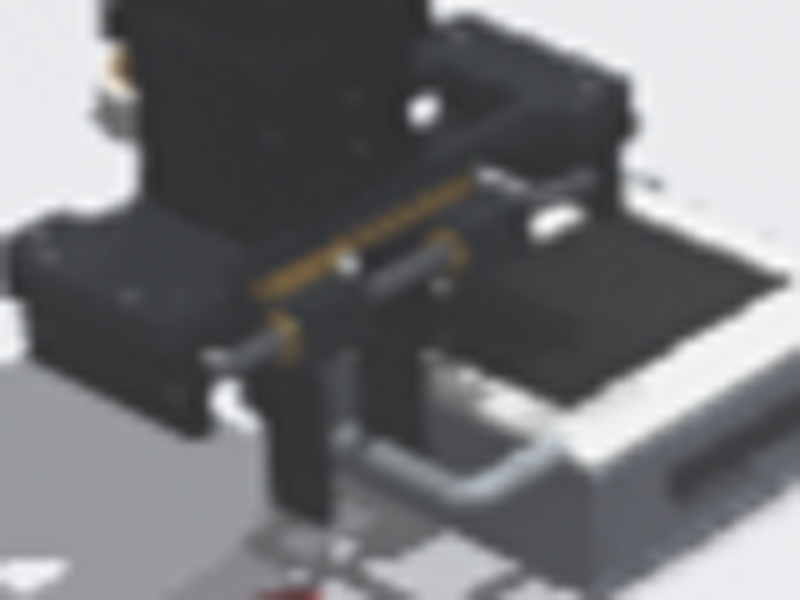

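Call:
{"method": "step_arm", "body": {"series": [{"ax":0,"ay":0,"az":0,"x":0,"y":0,"z":0,"claw":0},{"ax":0,"ay":0,"az":0,"x":0,"y":0,"z":0,"claw":0},{"ax":0,"ay":0,"az":0,"x":0,"y":0,"z":0,"claw":0},{"ax":0,"ay":0,"az":0,"x":0,"y":0,"z":0,"claw":0},{"ax":0,"ay":0,"az":0,"x":0,"y":0,"z":0,"claw":0}], "squeeze": 20}}

```text
time_s: 4.85
tool_pos: [0.4467, 0.0216, 0.0184]
tool_rot: [-180.0, -0.0, 90.9]
force: [-3.0, -0.6, 4.6]
grip_width: 0.0092
```

Call:
{"method": "step_arm", "body": {"series": [{"ax":0,"ay":0,"az":0,"x":0.0005,"y":0,"z":0.0137,"claw":0},{"ax":0,"ay":0,"az":0,"x":0.0022,"y":0,"z":0.0274,"claw":0},{"ax":0,"ay":0,"az":0,"x":0.0049,"y":0,"z":0.0409,"claw":0},{"ax":0,"ay":0,"az":0,"x":0.0087,"y":0,"z":0.0541,"claw":0},{"ax":0,"ay":0,"az":0,"x":0.0136,"y":0,"z":0.067,"claw":0},{"ax":0,"ay":0,"az":0,"x":0.0194,"y":0,"z":0.0794,"claw":0}]}}

```text
time_s: 5.45
tool_pos: [0.465, 0.0218, 0.0978]
tool_rot: [-179.8, -0.0, 90.9]
force: [-4.5, 1.4, -0.9]
grip_width: 0.0091
```

Call:
{"method": "step_arm", "body": {"series": [{"ax":0,"ay":0,"az":0,"x":0.0069,"y":0,"z":0.012,"claw":0},{"ax":0,"ay":0,"az":0,"x":0.0146,"y":0,"z":0.0233,"claw":0},{"ax":0,"ay":0,"az":0,"x":0.0233,"y":0,"z":0.034,"claw":0},{"ax":0,"ay":0,"az":0,"x":0.0328,"y":0,"z":0.044,"claw":0},{"ax":0,"ay":0,"az":0,"x":0.043,"y":0.001,"z":0.0532,"claw":0},{"ax":0,"ay":0,"az":0,"x":0.054,"y":0.001,"z":0.0615,"claw":0},{"ax":0,"ay":0,"az":0,"x":0.0655,"y":0.001,"z":0.0689,"claw":0},{"ax":0,"ay":0,"az":0,"x":0.0777,"y":0.001,"z":0.0754,"claw":0},{"ax":0,"ay":0,"az":0,"x":0.0903,"y":0.0015,"z":0.0809,"claw":0},{"ax":0,"ay":0,"az":0,"x":0.1033,"y":0.0015,"z":0.0854,"claw":0},{"ax":0,"ay":0,"az":0,"x":0.1166,"y":0.002,"z":0.0888,"claw":0},{"ax":0,"ay":0,"az":0,"x":0.1302,"y":0.002,"z":0.0911,"claw":0}]}}

```text
time_s: 6.65
tool_pos: [0.5978, 0.024, 0.19]
tool_rot: [179.9, -0.0, 90.9]
force: [-1.4, 1.2, -0.4]
grip_width: 0.0094
```

Run:
```python
from h import *
s=grab("side","s4")
crop(s,130,60,160,120,5,"s4c");
```

```text
(no output)
```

View pics/s4c.png

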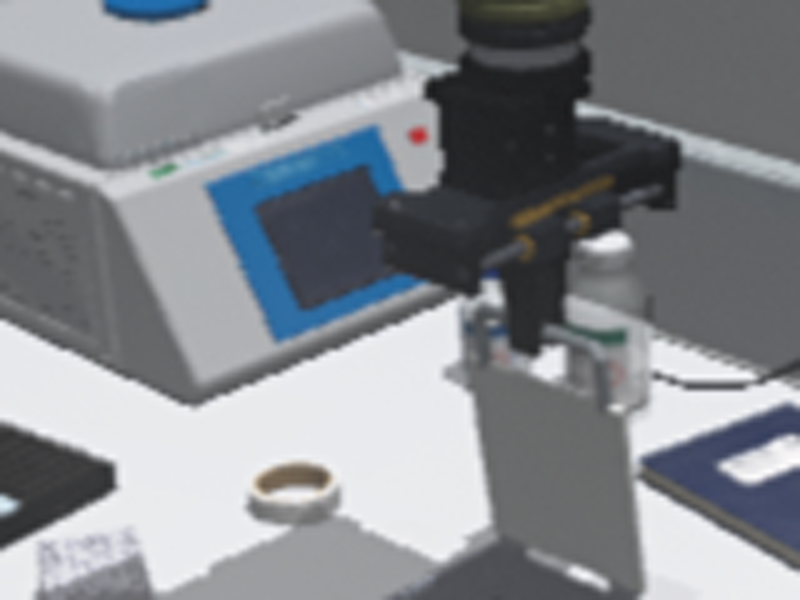

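Call:
{"method": "step_arm", "body": {"series": [{"ax":0,"ay":0,"az":0,"x":0.0137,"y":0,"z":0.0013,"claw":0},{"ax":0,"ay":0,"az":0,"x":0.0274,"y":0,"z":0.0014,"claw":0},{"ax":0,"ay":0,"az":0,"x":0.0295,"y":0,"z":0.001,"claw":0},{"ax":0,"ay":0,"az":0,"x":0.0295,"y":0,"z":0.001,"claw":0},{"ax":0,"ay":0,"az":0,"x":0.0295,"y":0,"z":0.001,"claw":35},{"ax":0,"ay":0,"az":0,"x":0.0295,"y":0,"z":0.001,"claw":35},{"ax":0,"ay":0,"az":0,"x":0.0295,"y":0,"z":0.001,"claw":35},{"ax":0,"ay":0,"az":0,"x":0.0295,"y":0,"z":0.001,"claw":35}]}}

```text
time_s: 7.5
tool_pos: [0.6256, 0.0229, 0.1893]
tool_rot: [-180.0, 0.0, 90.8]
force: [0.2, 0.0, -0.9]
grip_width: 0.0285
```

```bash
python3 polar.py .626 .023 .28 .47 -.13 .06 -20 12; python3 -c "
from cell import status; o=status.get_obs(); print(o['tool_pos'],o['qpos'])"
```

```text
1 az -0.4 x -0.003 y -0.004 z -0.004
2 az -1.5 x -0.010 y -0.014 z -0.016
3 az -3.1 x -0.021 y -0.030 z -0.034
4 az -5.2 x -0.036 y -0.048 z -0.057
5 az -7.5 x -0.054 y -0.068 z -0.083
6 az -10.0 x -0.073 y -0.088 z -0.110
7 az -12.5 x -0.093 y -0.106 z -0.137
8 az -14.8 x -0.112 y -0.122 z -0.163
9 az -16.9 x -0.129 y -0.135 z -0.186
10 az -18.5 x -0.143 y -0.145 z -0.204
11 az -19.6 x -0.153 y -0.151 z -0.216
12 az -20.0 x -0.156 y -0.153 z -0.220
[0.62562045 0.02292722 0.18934046] [-29.45413155  17.18347426  30.78934795  89.09866814  -8.93385369
  76.21268512   3.1822573 ]
```

Call:
{"method": "step_arm", "body": {"series": [{"ax":0,"ay":0,"az":0,"x":0,"y":0,"z":0.02,"claw":35},{"ax":0,"ay":0,"az":0,"x":0,"y":0,"z":0.05,"claw":35},{"ax":0,"ay":0,"az":0,"x":0,"y":0,"z":0.09,"claw":35},{"ax":0,"ay":0,"az":-2,"x":-0.012,"y":-0.01,"z":0.09,"claw":35},{"ax":0,"ay":0,"az":-5,"x":-0.04,"y":-0.04,"z":0.085,"claw":35},{"ax":0,"ay":0,"az":-9,"x":-0.075,"y":-0.075,"z":0.06,"claw":35},{"ax":0,"ay":0,"az":-13,"x":-0.105,"y":-0.105,"z":0.03,"claw":35},{"ax":0,"ay":0,"az":-17,"x":-0.13,"y":-0.13,"z":-0.01,"claw":35},{"ax":0,"ay":0,"az":-20,"x":-0.15,"y":-0.15,"z":-0.05,"claw":35},{"ax":0,"ay":0,"az":-20,"x":-0.156,"y":-0.153,"z":-0.09,"claw":35},{"ax":0,"ay":0,"az":-20,"x":-0.156,"y":-0.153,"z":-0.13,"claw":35},{"ax":0,"ay":0,"az":-20,"x":-0.156,"y":-0.153,"z":-0.13,"claw":35}]}}

```text
time_s: 8.7
tool_pos: [0.4648, -0.1293, 0.0551]
tool_rot: [-179.5, 0.2, 70.8]
force: [-0.6, 1.1, -0.8]
grip_width: 0.0304
```

Run:
```python
from h import *
print(status.get_obs()['tool_pos'])
s=grab("side","s5");t=grab("top","t5");cv2.imwrite("pics/t5b.png",cv2.convertScaleAbs(t,alpha=1.6))
```

```text
[ 0.46482088 -0.12925729  0.05513819]
```

View pics/s5.png

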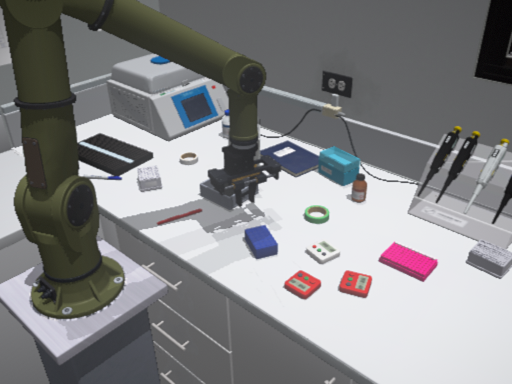

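View pics/t5b.png

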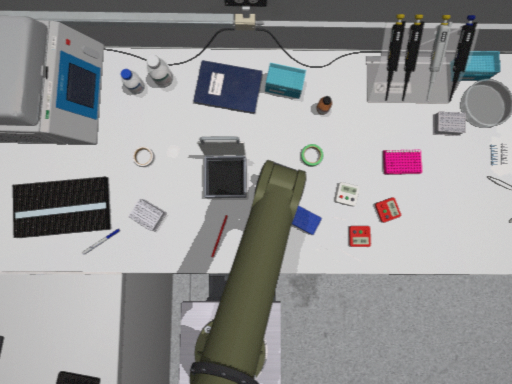

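Call:
{"method": "step_arm", "body": {"series": [{"ax":0,"ay":0,"az":0,"x":0,"y":0,"z":-0.02,"claw":35},{"ax":0,"ay":0,"az":0,"x":0,"y":0,"z":-0.035,"claw":35},{"ax":0,"ay":0,"az":0,"x":0,"y":0,"z":-0.045,"claw":35},{"ax":0,"ay":0,"az":0,"x":0,"y":0,"z":-0.048,"claw":35},{"ax":0,"ay":0,"az":0,"x":0,"y":0,"z":-0.051,"claw":35},{"ax":0,"ay":0,"az":0,"x":0,"y":0,"z":-0.051,"claw":35}]}}

```text
time_s: 9.4
tool_pos: [0.4707, -0.1296, 0.0092]
tool_rot: [179.9, -0.0, 70.9]
force: [0.3, 0.9, 0.1]
grip_width: 0.0303
```

Run:
```python
from h import *
print(status.get_obs()['tool_pos'],status.get_obs()['force'])
s=grab("side","s6");crop(s,210,150,100,75,8,"s6c")
```

```text
[ 0.47074804 -0.1295597   0.00923222] [0.34079548 0.85646848 0.11744582]
```

View pics/s6c.png

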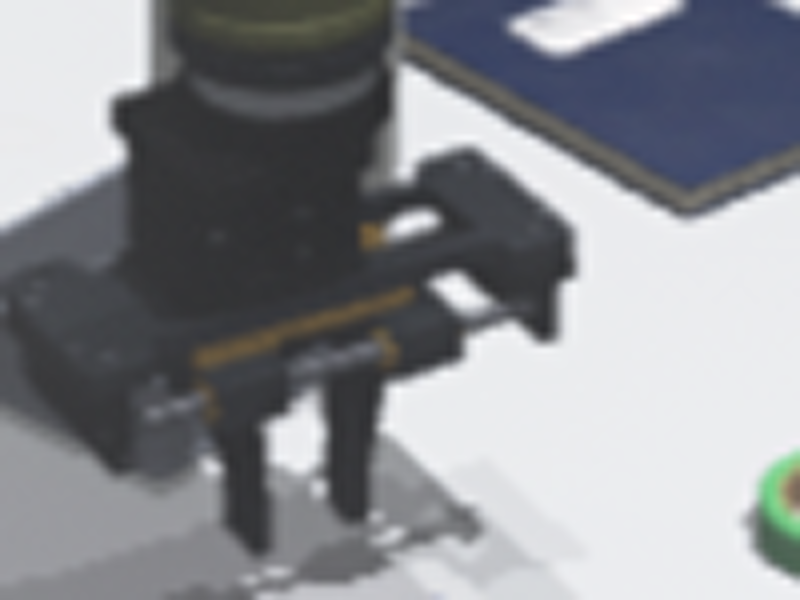

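Call:
{"method": "step_arm", "body": {"series": [{"ax":0,"ay":0,"az":0,"x":0,"y":0,"z":-0.006,"claw":35},{"ax":0,"ay":0,"az":0,"x":0,"y":0,"z":-0.011,"claw":35},{"ax":0,"ay":0,"az":0,"x":0,"y":0,"z":-0.014,"claw":35},{"ax":0,"ay":0,"az":0,"x":0,"y":0,"z":-0.016,"claw":35},{"ax":0,"ay":0,"az":0,"x":0,"y":0,"z":-0.016,"claw":35}]}}

```text
time_s: 9.95
tool_pos: [0.4697, -0.1295, -0.0078]
tool_rot: [-180.0, 0.0, 70.9]
force: [0.2, 0.1, -0.5]
grip_width: 0.0305
```

Call:
{"method": "step_arm", "body": {"series": [{"ax":0,"ay":0,"az":0,"x":0,"y":0,"z":-0.002,"claw":35},{"ax":0,"ay":0,"az":0,"x":0,"y":0,"z":-0.004,"claw":35},{"ax":0,"ay":0,"az":0,"x":0,"y":0,"z":-0.004,"claw":35}]}}

```text
time_s: 10.25
tool_pos: [0.4699, -0.1295, -0.0116]
tool_rot: [-180.0, 0.0, 70.9]
force: [-0.4, 0.2, 0.1]
grip_width: 0.0302
```

Call:
{"method": "step_arm", "body": {"series": [{"ax":0,"ay":0,"az":0,"x":0,"y":0,"z":-0.0015,"claw":35},{"ax":0,"ay":0,"az":0,"x":0,"y":0,"z":-0.003,"claw":35},{"ax":0,"ay":0,"az":0,"x":0,"y":0,"z":-0.003,"claw":35}]}}

```text
time_s: 10.55
tool_pos: [0.4699, -0.1295, -0.0146]
tool_rot: [-180.0, 0.0, 70.9]
force: [0.3, -1.2, 0.5]
grip_width: 0.0305
```

Call:
{"method": "step_arm", "body": {"series": [{"ax":0,"ay":0,"az":0,"x":0,"y":0,"z":-0.0015,"claw":35},{"ax":0,"ay":0,"az":0,"x":0,"y":0,"z":-0.002,"claw":35},{"ax":0,"ay":0,"az":0,"x":0,"y":0,"z":-0.002,"claw":35}]}}

```text
time_s: 10.85
tool_pos: [0.47, -0.1295, -0.0165]
tool_rot: [-180.0, 0.0, 70.9]
force: [0.2, 0.0, 0.4]
grip_width: 0.0306
```

Call:
{"method": "step_arm", "body": {"series": [{"ax":0,"ay":0,"az":0,"x":0,"y":0,"z":-0.001,"claw":35},{"ax":0,"ay":0,"az":0,"x":0,"y":0,"z":-0.002,"claw":35},{"ax":0,"ay":0,"az":0,"x":0,"y":0,"z":-0.002,"claw":35}]}}

```text
time_s: 11.15
tool_pos: [0.4702, -0.1295, -0.0171]
tool_rot: [-180.0, -0.1, 70.9]
force: [-6.1, 0.3, 13.3]
grip_width: 0.0307
```

Run:
```python
from h import *
print(status.get_obs()['tool_pos'],status.get_obs()['force'])
s=grab("side","s7");crop(s,220,170,80,60,10,"s7c")
```

```text
[ 0.47022921 -0.12953448 -0.017118  ] [-6.09107025  0.31136925 13.32882873]
```

View pics/s7c.png

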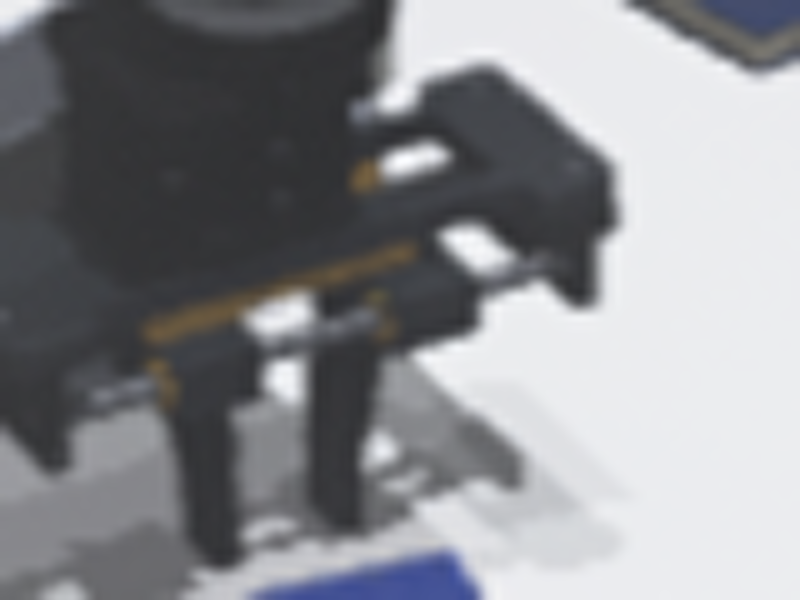

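Call:
{"method": "step_arm", "body": {"series": [{"ax":0,"ay":0,"az":0,"x":0,"y":0,"z":0.03,"claw":100},{"ax":0,"ay":0,"az":0,"x":0,"y":0,"z":0.07,"claw":100},{"ax":0,"ay":0,"az":-2,"x":-0.01,"y":-0.02,"z":0.1,"claw":100},{"ax":0,"ay":0,"az":-5,"x":-0.03,"y":-0.05,"z":0.11,"claw":100},{"ax":0,"ay":0,"az":-9,"x":-0.05,"y":-0.09,"z":0.11,"claw":100},{"ax":0,"ay":0,"az":-9.1,"x":-0.057,"y":-0.1027,"z":0.1,"claw":100},{"ax":0,"ay":0,"az":-9.1,"x":-0.057,"y":-0.1027,"z":0.08,"claw":100},{"ax":0,"ay":0,"az":-9.1,"x":-0.057,"y":-0.1027,"z":0.07,"claw":100},{"ax":0,"ay":0,"az":-9.1,"x":-0.057,"y":-0.1027,"z":0.07,"claw":100}]}}

```text
time_s: 12.1
tool_pos: [0.4119, -0.2315, 0.0503]
tool_rot: [-179.8, 0.1, 61.8]
force: [-0.1, -0.2, -0.2]
grip_width: 0.0855
```

Run:
```python
from h import *
print(status.get_obs()['tool_pos'],status.get_obs()['grip_width'])
s=grab("side","s8");crop(s,200,180,120,90,6.6,"s8c")
```

```text
[ 0.41185256 -0.2314677   0.0502646 ] 0.08545501312528349
```

View pics/s8c.png

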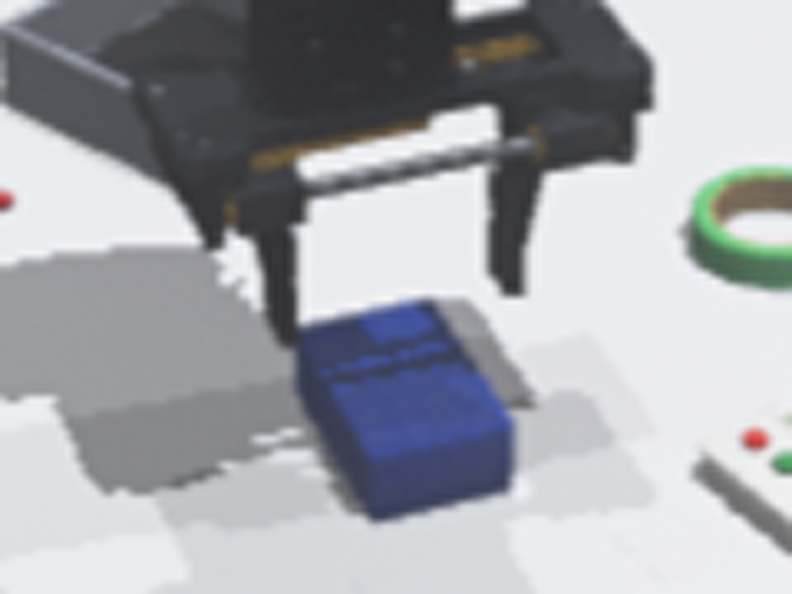

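Call:
{"method": "step_arm", "body": {"series": [{"ax":0,"ay":0,"az":0,"x":0,"y":0,"z":-0.02,"claw":100},{"ax":0,"ay":0,"az":0,"x":0,"y":0,"z":-0.04,"claw":100},{"ax":0,"ay":0,"az":0,"x":0,"y":0,"z":-0.055,"claw":100},{"ax":0,"ay":0,"az":0,"x":0,"y":0,"z":-0.064,"claw":100},{"ax":0,"ay":0,"az":0,"x":0,"y":0,"z":-0.064,"claw":100},{"ax":0,"ay":0,"az":0,"x":0,"y":0,"z":-0.064,"claw":50},{"ax":0,"ay":0,"az":0,"x":0,"y":0,"z":-0.064,"claw":50},{"ax":0,"ay":0,"az":0,"x":0,"y":0,"z":-0.064,"claw":50},{"ax":0,"ay":0,"az":0,"x":0,"y":0,"z":-0.064,"claw":50},{"ax":0,"ay":0,"az":0,"x":0,"y":0,"z":-0.064,"claw":50}], "squeeze": 30}}

```text
time_s: 13.15
tool_pos: [0.4136, -0.2324, -0.0119]
tool_rot: [179.9, -0.0, 61.8]
force: [-0.2, 0.1, 2.7]
grip_width: 0.0621
```

```bash
python3 polar.py .413 -.232 .148 .547 .022 .13 -60.9 14
```

```text
1 az -0.9 x 0.003 y 0.003 z -0.000
2 az -3.4 x 0.011 y 0.011 z -0.001
3 az -7.2 x 0.022 y 0.024 z -0.002
4 az -12.1 x 0.036 y 0.041 z -0.004
5 az -17.8 x 0.052 y 0.062 z -0.005
6 az -24.0 x 0.068 y 0.086 z -0.007
7 az -30.4 x 0.083 y 0.113 z -0.009
8 az -36.9 x 0.097 y 0.141 z -0.011
9 az -43.1 x 0.109 y 0.169 z -0.013
10 az -48.8 x 0.119 y 0.195 z -0.014
11 az -53.7 x 0.126 y 0.219 z -0.016
12 az -57.5 x 0.130 y 0.237 z -0.017
13 az -60.0 x 0.133 y 0.250 z -0.018
14 az -60.9 x 0.134 y 0.254 z -0.018
```

Call:
{"method": "step_arm", "body": {"series": [{"ax":0,"ay":0,"az":0,"x":0,"y":0,"z":0.015,"claw":50},{"ax":0,"ay":0,"az":0,"x":0,"y":0,"z":0.045,"claw":50},{"ax":0,"ay":0,"az":0,"x":0,"y":0,"z":0.085,"claw":50},{"ax":0,"ay":0,"az":0,"x":0,"y":0,"z":0.125,"claw":50},{"ax":0,"ay":0,"az":0,"x":0,"y":0,"z":0.15,"claw":50},{"ax":0,"ay":0,"az":0,"x":0,"y":0,"z":0.16,"claw":50}]}}

```text
time_s: 13.75
tool_pos: [0.4141, -0.2326, 0.1497]
tool_rot: [179.8, -0.1, 61.8]
force: [0.0, -0.1, -3.0]
grip_width: 0.0619
```

Call:
{"method": "step_arm", "body": {"series": [{"ax":0,"ay":0,"az":-2,"x":0.006,"y":0.006,"z":0,"claw":50},{"ax":0,"ay":0,"az":-7,"x":0.022,"y":0.024,"z":0,"claw":50},{"ax":0,"ay":0,"az":-12,"x":0.036,"y":0.041,"z":0,"claw":50},{"ax":0,"ay":0,"az":-18,"x":0.052,"y":0.062,"z":0,"claw":50},{"ax":0,"ay":0,"az":-24,"x":0.068,"y":0.086,"z":0,"claw":50},{"ax":0,"ay":0,"az":-30.5,"x":0.083,"y":0.113,"z":0,"claw":50},{"ax":0,"ay":0,"az":-37,"x":0.097,"y":0.141,"z":0,"claw":50},{"ax":0,"ay":0,"az":-43,"x":0.109,"y":0.169,"z":0,"claw":50},{"ax":0,"ay":0,"az":-49,"x":0.117,"y":0.195,"z":0,"claw":50},{"ax":0,"ay":0,"az":-55,"x":0.123,"y":0.221,"z":0,"claw":50},{"ax":0,"ay":0,"az":-60,"x":0.127,"y":0.246,"z":0,"claw":50},{"ax":0,"ay":0,"az":-60.9,"x":0.128,"y":0.2535,"z":0,"claw":50}]}}

```text
time_s: 14.95
tool_pos: [0.5399, 0.0249, 0.1453]
tool_rot: [-180.0, 0.2, 1.1]
force: [0.2, -0.2, -4.2]
grip_width: 0.062
```

Call:
{"method": "step_arm", "body": {"series": [{"ax":0,"ay":0,"az":0,"x":0.002,"y":0,"z":0,"claw":50},{"ax":0,"ay":0,"az":0,"x":0.002,"y":0,"z":0,"claw":50}]}}

```text
time_s: 15.15
tool_pos: [0.5426, 0.0196, 0.1468]
tool_rot: [179.9, 0.1, 0.9]
force: [-0.1, 0.4, -1.7]
grip_width: 0.062
```

Run:
```python
from h import *
print(status.get_obs()['tool_pos'],status.get_obs()['tool_rot'])
s=grab("side","s9");crop(s,150,90,160,120,5,"s9c")
t=grab("top","t9");t=cv2.convertScaleAbs(t,alpha=1.6);crop(t,170,130,120,100,6,"t9c")
```

```text
[0.5426059  0.01956282 0.14676251] [1.79908769e+02 8.04022984e-02 8.57316913e-01]
```

View pics/s9c.png

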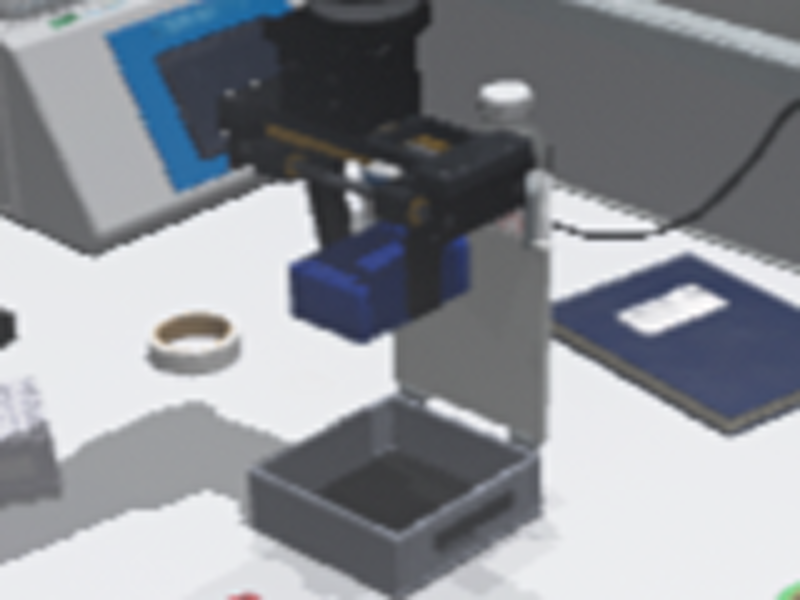

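View pics/t9c.png

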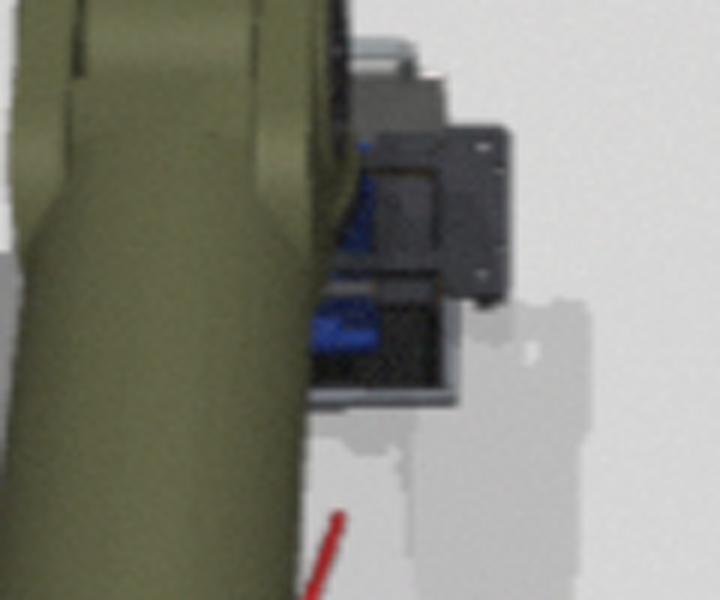

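Run:
```python
from h import *
for z in (.2,.25,.3,.35,.4): print(z,proj('side',[(.543,.02,z)]).round(1),proj('side',[(.6245,.0-.02,.22)]).round(1))
s=cv2.imread('pics/s9.png');crop(s,150,20,160,120,5,"s9d")
```

```text
0.2 [[225.4 137.4]] [[253.8 126. ]]
0.25 [[224.5 121.7]] [[253.8 126. ]]
0.3 [[223.7 105.5]] [[253.8 126. ]]
0.35 [[222.8  88.7]] [[253.8 126. ]]
0.4 [[221.8  71.2]] [[253.8 126. ]]
```

View pics/s9d.png

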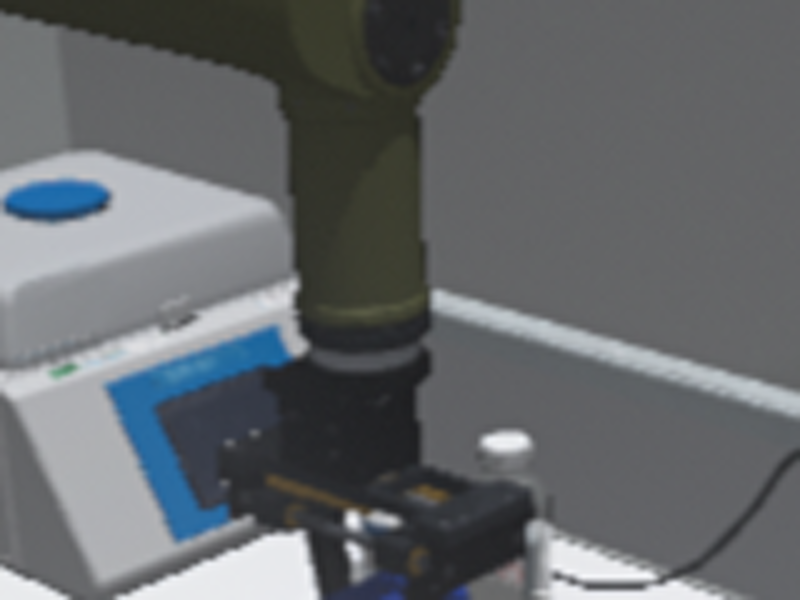

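Call:
{"method": "step_arm", "body": {"series": [{"ax":0,"ay":0,"az":0,"x":0.003,"y":0.001,"z":-0.02,"claw":50},{"ax":0,"ay":0,"az":0,"x":0.003,"y":0.001,"z":-0.05,"claw":50},{"ax":0,"ay":0,"az":0,"x":0.003,"y":0.001,"z":-0.075,"claw":50},{"ax":0,"ay":0,"az":0,"x":0.003,"y":0.001,"z":-0.085,"claw":50},{"ax":0,"ay":0,"az":0,"x":0.003,"y":0.001,"z":-0.085,"claw":50}]}}

```text
time_s: 15.75
tool_pos: [0.5448, 0.0211, 0.0614]
tool_rot: [179.9, 0.2, 0.8]
force: [0.4, 0.3, -2.9]
grip_width: 0.0617
```

Run:
```python
from h import *
print(status.get_obs()['tool_pos'],status.get_obs()['force'])
s=grab("side","s10");crop(s,180,110,120,90,6.6,"s10c")
```

```text
[0.5447669 0.0211057 0.061402 ] [ 0.44226397  0.34689029 -2.87846542]
```

View pics/s10c.png

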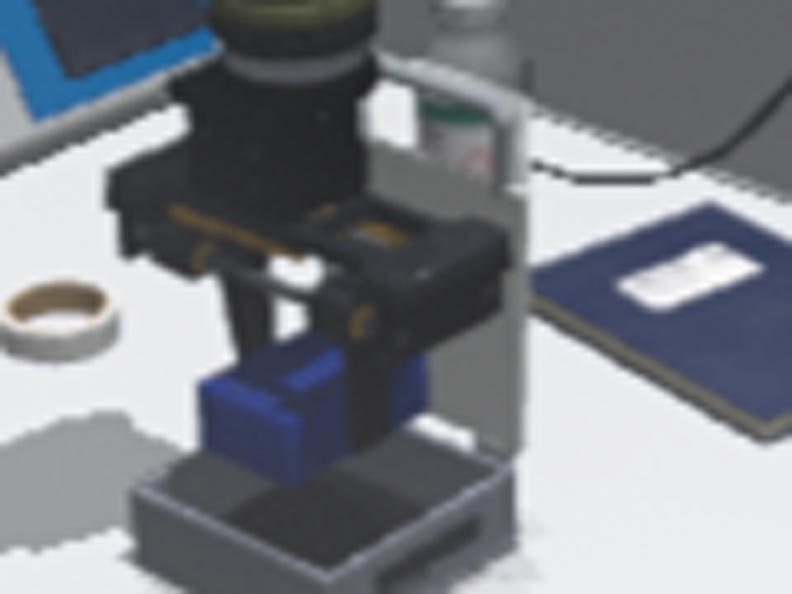

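Call:
{"method": "step_arm", "body": {"series": [{"ax":0,"ay":0,"az":0,"x":0.001,"y":0.001,"z":-0.02,"claw":50},{"ax":0,"ay":0,"az":0,"x":0.001,"y":0.001,"z":-0.04,"claw":50},{"ax":0,"ay":0,"az":0,"x":0.001,"y":0.001,"z":-0.055,"claw":50},{"ax":0,"ay":0,"az":0,"x":0.001,"y":0.001,"z":-0.062,"claw":50},{"ax":0,"ay":0,"az":0,"x":0.001,"y":0.001,"z":-0.066,"claw":50},{"ax":0,"ay":0,"az":0,"x":0.001,"y":0.001,"z":-0.066,"claw":50}]}}

```text
time_s: 16.4
tool_pos: [0.5474, 0.0232, -0.0032]
tool_rot: [180.0, -0.0, 0.9]
force: [0.9, -0.7, -3.8]
grip_width: 0.0619
```

Call:
{"method": "step_arm", "body": {"series": [{"ax":0,"ay":0,"az":0,"x":0,"y":0,"z":-0.0025,"claw":50},{"ax":0,"ay":0,"az":0,"x":0,"y":0,"z":-0.0025,"claw":50}]}}

```text
time_s: 16.6
tool_pos: [0.5474, 0.0233, -0.0055]
tool_rot: [-180.0, -0.0, 0.9]
force: [-0.1, 0.7, -2.7]
grip_width: 0.0615
```

Call:
{"method": "step_arm", "body": {"series": [{"ax":0,"ay":0,"az":0,"x":0,"y":0,"z":0,"claw":82},{"ax":0,"ay":0,"az":0,"x":0,"y":0,"z":0,"claw":82},{"ax":0,"ay":0,"az":0,"x":0,"y":0,"z":0,"claw":82},{"ax":0,"ay":0,"az":0,"x":0,"y":0,"z":0,"claw":82},{"ax":0,"ay":0,"az":0,"x":0,"y":0,"z":0.03,"claw":82},{"ax":0,"ay":0,"az":0,"x":0,"y":0,"z":0.07,"claw":82},{"ax":0,"ay":0,"az":0,"x":0,"y":0,"z":0.12,"claw":82},{"ax":0,"ay":0,"az":0,"x":0,"y":0,"z":0.17,"claw":82},{"ax":0,"ay":0,"az":0,"x":0,"y":0,"z":0.22,"claw":82},{"ax":0,"ay":0,"az":0,"x":0,"y":0,"z":0.25,"claw":82}]}}

```text
time_s: 17.6
tool_pos: [0.5485, 0.0231, 0.2487]
tool_rot: [-179.9, -0.3, 0.8]
force: [0.5, 0.3, 0.0]
grip_width: 0.071
```

Run:
```python
from h import *
print(status.get_obs()['tool_pos'],status.get_obs()['force'])
s=grab("side","s11");crop(s,180,110,120,90,6.6,"s11c")
t=grab("top","t11");t=cv2.convertScaleAbs(t,alpha=1.6);crop(t,170,130,120,100,6,"t11c")
```

```text
[0.54849324 0.02307329 0.24872206] [0.49110662 0.26324929 0.00905658]
```

View pics/s11c.png

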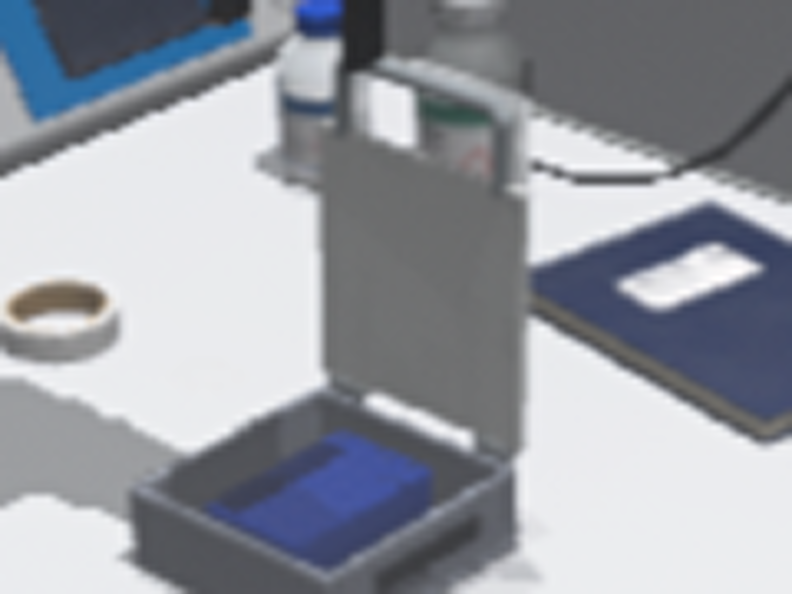

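View pics/t11c.png

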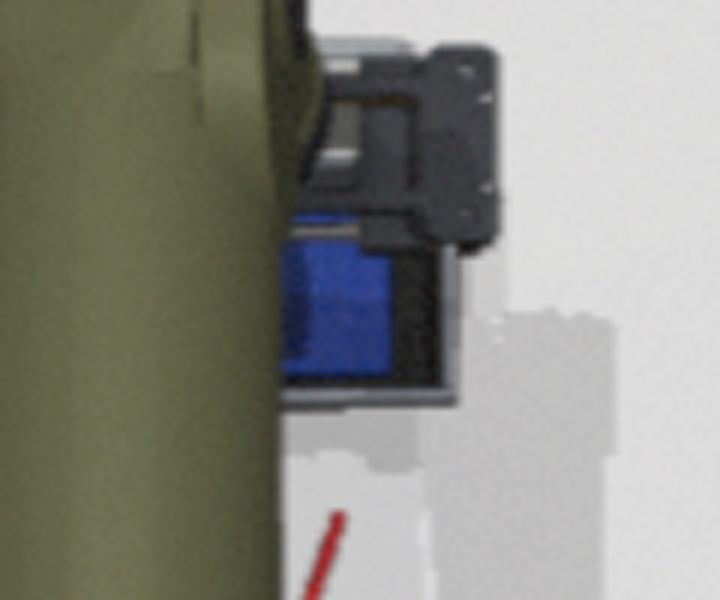

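Run:
```python
from h import *
x,y=.5475,.0232
W=[(x+a*.048,y+b*.031,.04) for a,b in((1,1),(1,-1),(-1,-1),(-1,1))]
print(((proj('side',W)-[180,110]+.5)*6.6).round())
print(((proj('top',W)-[170,130]+.5)*6).round())
```

```text
[[346. 427.]
 [438. 468.]
 [295. 548.]
 [203. 503.]]
[[273. 192.]
 [389. 193.]
 [386. 371.]
 [269. 370.]]
```

Call:
{"method": "step_arm", "body": {"series": [{"ax":0,"ay":0,"az":3,"x":0.004,"y":0,"z":0.015,"claw":60},{"ax":0,"ay":0,"az":11,"x":0.012,"y":0,"z":0.035,"claw":35},{"ax":0,"ay":0,"az":19,"x":0.02,"y":0,"z":0.04,"claw":35},{"ax":0,"ay":0,"az":27,"x":0.028,"y":0,"z":0.04,"claw":35},{"ax":0,"ay":0,"az":35,"x":0.036,"y":0,"z":0.04,"claw":35},{"ax":0,"ay":0,"az":43,"x":0.044,"y":0,"z":0.04,"claw":35},{"ax":0,"ay":0,"az":51,"x":0.052,"y":0,"z":0.04,"claw":35},{"ax":0,"ay":0,"az":59,"x":0.06,"y":0,"z":0.04,"claw":35},{"ax":0,"ay":0,"az":67,"x":0.066,"y":0,"z":0.04,"claw":35},{"ax":0,"ay":0,"az":75,"x":0.072,"y":0,"z":0.04,"claw":35},{"ax":0,"ay":0,"az":83,"x":0.076,"y":0,"z":0.04,"claw":35},{"ax":0,"ay":0,"az":90,"x":0.078,"y":0,"z":0.04,"claw":35}]}}

```text
time_s: 18.9
tool_pos: [0.6249, 0.0232, 0.2825]
tool_rot: [-179.9, 0.0, 91.2]
force: [0.8, 0.5, 0.1]
grip_width: 0.0307
```

Call:
{"method": "step_arm", "body": {"series": [{"ax":0,"ay":0,"az":0,"x":0,"y":0,"z":0,"claw":35},{"ax":0,"ay":0,"az":0,"x":0,"y":0,"z":0,"claw":35}]}}

```text
time_s: 19.1
tool_pos: [0.6247, 0.0231, 0.2832]
tool_rot: [-179.9, 0.0, 90.7]
force: [0.1, -0.8, -0.5]
grip_width: 0.0304
```

Run:
```python
from h import *
print(status.get_obs()['tool_pos'],status.get_obs()['tool_rot'],status.get_obs()['grip_width'])
s=grab("side","s12");crop(s,190,70,120,90,6.6,"s12c")
```

```text
[0.62470317 0.02313226 0.2832289 ] [-1.79929663e+02  1.20916703e-02  9.06854856e+01] 0.03035163671473415
```

View pics/s12c.png

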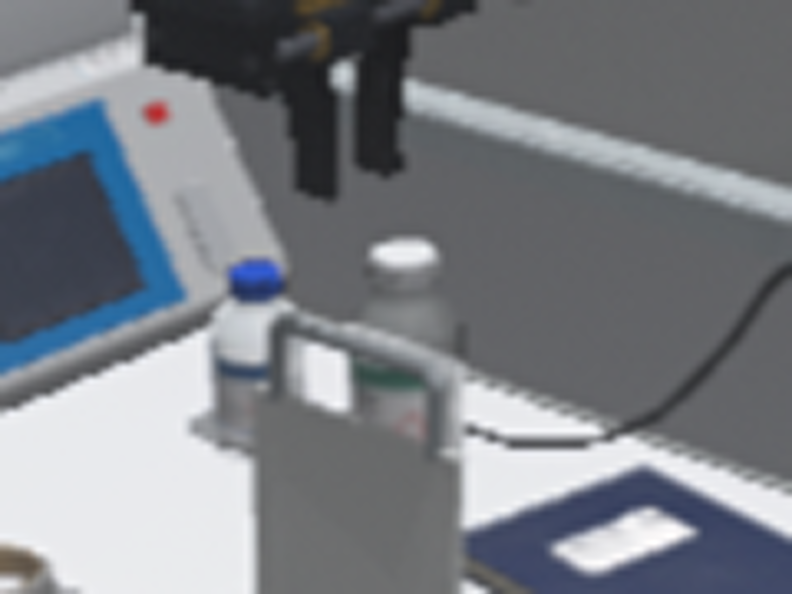

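Fingers hover over the bar (bar in crop at ~(360,340), tips above it). Descend and pinch.

Call:
{"method": "step_arm", "body": {"series": [{"ax":0,"ay":0,"az":0,"x":0.001,"y":0,"z":-0.03,"claw":35},{"ax":0,"ay":0,"az":0,"x":0.001,"y":0,"z":-0.06,"claw":35},{"ax":0,"ay":0,"az":0,"x":0.001,"y":0,"z":-0.08,"claw":35},{"ax":0,"ay":0,"az":0,"x":0.001,"y":0,"z":-0.094,"claw":35},{"ax":0,"ay":0,"az":0,"x":0.001,"y":0,"z":-0.094,"claw":35},{"ax":0,"ay":0,"az":0,"x":0.001,"y":0,"z":-0.094,"claw":0},{"ax":0,"ay":0,"az":0,"x":0.001,"y":0,"z":-0.094,"claw":0},{"ax":0,"ay":0,"az":0,"x":0.001,"y":0,"z":-0.094,"claw":0},{"ax":0,"ay":0,"az":0,"x":0.001,"y":0,"z":-0.094,"claw":0}], "squeeze": 20}}

```text
time_s: 20.05
tool_pos: [0.6267, 0.0232, 0.1912]
tool_rot: [179.9, -0.0, 90.9]
force: [-0.2, -0.4, 2.5]
grip_width: 0.0092
```

Call:
{"method": "step_arm", "body": {"series": [{"ax":0,"ay":0,"az":0,"x":-0.0138,"y":0,"z":0,"claw":0},{"ax":0,"ay":0,"az":0,"x":-0.0275,"y":0,"z":-0.0011,"claw":0},{"ax":0,"ay":0,"az":0,"x":-0.041,"y":-0.0005,"z":-0.0033,"claw":0},{"ax":0,"ay":0,"az":0,"x":-0.0544,"y":-0.0005,"z":-0.0066,"claw":0},{"ax":0,"ay":0,"az":0,"x":-0.0675,"y":-0.001,"z":-0.0109,"claw":0},{"ax":0,"ay":0,"az":0,"x":-0.0801,"y":-0.001,"z":-0.0163,"claw":0},{"ax":0,"ay":0,"az":0,"x":-0.0923,"y":-0.001,"z":-0.0227,"claw":0},{"ax":0,"ay":0,"az":0,"x":-0.104,"y":-0.0015,"z":-0.03,"claw":0},{"ax":0,"ay":0,"az":0,"x":-0.115,"y":-0.0015,"z":-0.0382,"claw":0},{"ax":0,"ay":0,"az":0,"x":-0.1253,"y":-0.0015,"z":-0.0473,"claw":0},{"ax":0,"ay":0,"az":0,"x":-0.1349,"y":-0.002,"z":-0.0572,"claw":0},{"ax":0,"ay":0,"az":0,"x":-0.1437,"y":-0.002,"z":-0.0678,"claw":0}]}}

```text
time_s: 21.25
tool_pos: [0.4831, 0.0213, 0.1231]
tool_rot: [179.8, -0.0, 90.9]
force: [1.5, -1.0, 0.9]
grip_width: 0.0094
```

Call:
{"method": "step_arm", "body": {"series": [{"ax":0,"ay":0,"az":0,"x":-0.0078,"y":0,"z":-0.0113,"claw":0},{"ax":0,"ay":0,"az":0,"x":-0.0148,"y":0,"z":-0.0231,"claw":0},{"ax":0,"ay":0,"az":0,"x":-0.0208,"y":0,"z":-0.0355,"claw":0},{"ax":0,"ay":0,"az":0,"x":-0.0258,"y":0,"z":-0.0483,"claw":0},{"ax":0,"ay":0,"az":0,"x":-0.0297,"y":-0.0005,"z":-0.0615,"claw":0},{"ax":0,"ay":0,"az":0,"x":-0.0326,"y":-0.0005,"z":-0.075,"claw":0},{"ax":0,"ay":0,"az":0,"x":-0.0344,"y":-0.0005,"z":-0.0886,"claw":0},{"ax":0,"ay":0,"az":0,"x":-0.035,"y":-0.0005,"z":-0.0975,"claw":0},{"ax":0,"ay":0,"az":0,"x":-0.035,"y":-0.0005,"z":-0.1015,"claw":0},{"ax":0,"ay":0,"az":0,"x":-0.035,"y":-0.0005,"z":-0.1015,"claw":0}]}}

```text
time_s: 22.25
tool_pos: [0.4467, 0.0208, 0.02]
tool_rot: [-179.9, 0.0, 90.9]
force: [-0.4, -0.0, -0.0]
grip_width: 0.0094
```

Call:
{"method": "step_arm", "body": {"series": [{"ax":0,"ay":0,"az":0,"x":0,"y":0,"z":-0.0015,"claw":0},{"ax":0,"ay":0,"az":0,"x":0,"y":0,"z":-0.003,"claw":0},{"ax":0,"ay":0,"az":0,"x":0,"y":0,"z":-0.003,"claw":0}]}}

```text
time_s: 22.55
tool_pos: [0.4467, 0.0208, 0.0176]
tool_rot: [-179.9, -0.0, 90.9]
force: [-2.4, -0.1, -0.3]
grip_width: 0.0093
```

Call:
{"method": "step_arm", "body": {"series": [{"ax":0,"ay":0,"az":0,"x":0,"y":0,"z":-0.0015,"claw":0},{"ax":0,"ay":0,"az":0,"x":0,"y":0,"z":-0.003,"claw":0},{"ax":0,"ay":0,"az":0,"x":0,"y":0,"z":-0.003,"claw":0}]}}

```text
time_s: 22.85
tool_pos: [0.4467, 0.0209, 0.0151]
tool_rot: [-179.9, -0.0, 90.9]
force: [-4.8, -0.0, 6.7]
grip_width: 0.0091
```

Call:
{"method": "step_arm", "body": {"series": [{"ax":0,"ay":0,"az":0,"x":0,"y":0,"z":0,"claw":32},{"ax":0,"ay":0,"az":0,"x":0,"y":0,"z":0,"claw":32},{"ax":0,"ay":0,"az":0,"x":0,"y":0,"z":0,"claw":32},{"ax":0,"ay":0,"az":0,"x":0,"y":0,"z":0,"claw":32},{"ax":0,"ay":0,"az":0,"x":0,"y":0,"z":0.03,"claw":32},{"ax":0,"ay":0,"az":0,"x":0,"y":0,"z":0.07,"claw":32},{"ax":0,"ay":0,"az":2,"x":-0.002,"y":0.02,"z":0.11,"claw":100},{"ax":0,"ay":0,"az":8,"x":-0.006,"y":0.06,"z":0.12,"claw":100},{"ax":0,"ay":0,"az":16,"x":-0.01,"y":0.105,"z":0.12,"claw":100},{"ax":0,"ay":0,"az":23,"x":-0.015,"y":0.15,"z":0.12,"claw":100},{"ax":0,"ay":0,"az":27,"x":-0.02,"y":0.195,"z":0.12,"claw":100},{"ax":0,"ay":0,"az":29,"x":-0.022,"y":0.23,"z":0.11,"claw":100}]}}

```text
time_s: 24.05
tool_pos: [0.4254, 0.2545, 0.126]
tool_rot: [179.8, -0.1, 120.1]
force: [0.4, -0.1, 0.1]
grip_width: 0.0678
```

Run:
```python
from h import *
print(status.get_obs()['tool_pos'],status.get_obs()['tool_rot'],status.get_obs()['grip_width'])
s=grab("side","s13");crop(s,120,120,140,105,5.7,"s13c")
t=grab("top","t13");t=cv2.convertScaleAbs(t,alpha=1.6);crop(t,120,130,140,105,5.7,"t13c")
```

```text
[0.42544715 0.25453467 0.12595629] [ 1.79789505e+02 -6.98788682e-02  1.20121816e+02] 0.06784647745865956
```

View pics/s13c.png

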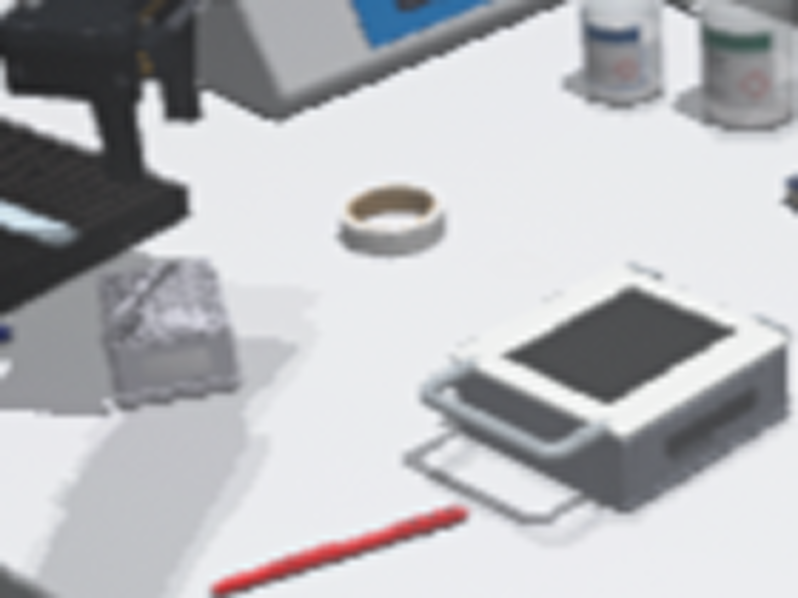

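View pics/t13c.png

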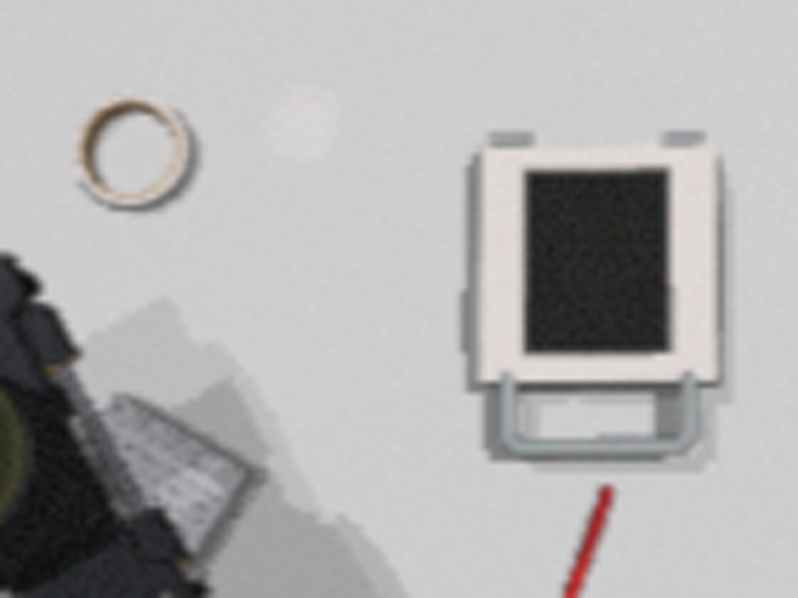

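Call:
{"method": "step_arm", "body": {"series": [{"ax":0,"ay":0,"az":-4,"x":0,"y":0.005,"z":0,"claw":100},{"ax":0,"ay":0,"az":-12,"x":0,"y":0.01,"z":0,"claw":100},{"ax":0,"ay":0,"az":-20,"x":0,"y":0.015,"z":0,"claw":100},{"ax":0,"ay":0,"az":-28,"x":0,"y":0.0175,"z":0,"claw":100},{"ax":0,"ay":0,"az":-36,"x":-0.0005,"y":0.0175,"z":-0.01,"claw":100},{"ax":0,"ay":0,"az":-44,"x":-0.0005,"y":0.0175,"z":-0.02,"claw":100},{"ax":0,"ay":0,"az":-52,"x":-0.0005,"y":0.0175,"z":-0.04,"claw":100},{"ax":0,"ay":0,"az":-58,"x":-0.0005,"y":0.0175,"z":-0.055,"claw":100},{"ax":0,"ay":0,"az":-60,"x":-0.0005,"y":0.0175,"z":-0.065,"claw":100},{"ax":0,"ay":0,"az":-60,"x":-0.0005,"y":0.0175,"z":-0.07,"claw":100},{"ax":0,"ay":0,"az":-60,"x":-0.0005,"y":0.0175,"z":-0.07,"claw":100}]}}

```text
time_s: 25.25
tool_pos: [0.4247, 0.2674, 0.0542]
tool_rot: [-180.0, 0.1, 59.9]
force: [-0.4, -0.1, -0.9]
grip_width: 0.0873
```

Run:
```python
from h import *
print(status.get_obs()['tool_pos'],status.get_obs()['tool_rot'],status.get_obs()['grip_width'])
s=grab("side","s14");crop(s,110,130,80,60,10,"s14c")
t=grab("top","t14");t=cv2.convertScaleAbs(t,alpha=1.6);crop(t,110,180,80,60,10,"t14c")
```

```text
[0.42468936 0.26736154 0.05420937] [-1.79992506e+02  8.19709391e-02  5.98707618e+01] 0.08726868341460849
```

View pics/s14c.png

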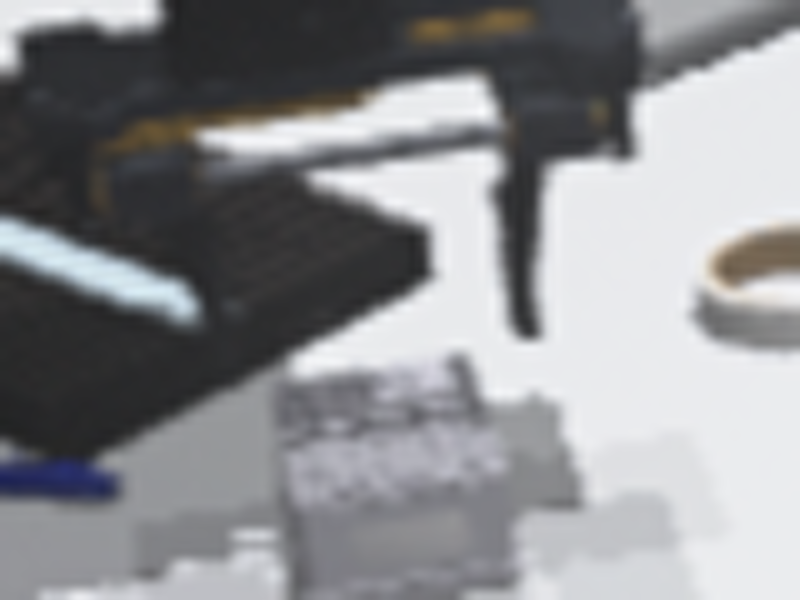

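View pics/t14c.png

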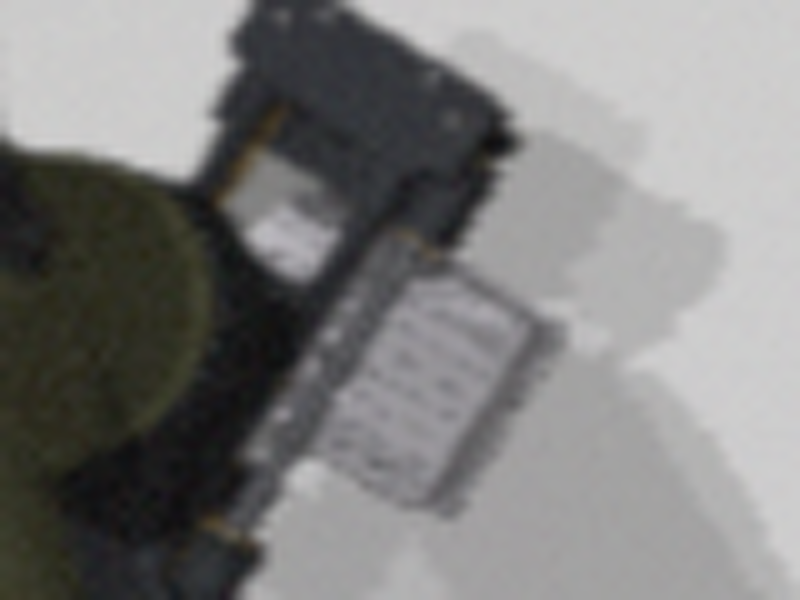

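Run:
```python
from h import *
import numpy as np
c=np.array([.4241,.2684]);a=np.radians(-30);ux=np.array([np.cos(a),np.sin(a)]);uy=np.array([-np.sin(a),np.cos(a)])
for h,sx,sy in((.042,.036,.046),(.04,.034,.044),(0,.036,.046)):
  W=[np.r_[c+ux*i*sx+uy*j*sy,h] for i,j in((1,1),(1,-1),(-1,-1),(-1,1))]
  print(h,((proj('side',W)-[110,130]+.5)*10).round().tolist(),((proj('top',W)-[110,180]+.5)*10).round().tolist())
f=np.array([.4247,.2674]);a=np.radians(59.9-90);ux=np.array([np.cos(a),np.sin(a)])
for h in(.071,): print(((proj('side',[np.r_[f+ux*s,h] for s in(.0436,-.0436,.055)])-[110,130]+.5)*10).round())
```

```text
0.042 [[479.0, 348.0], [520.0, 476.0], [294.0, 514.0], [263.0, 383.0]] [[300.0, 178.0], [547.0, 325.0], [425.0, 523.0], [176.0, 374.0]]
0.04 [[474.0, 357.0], [514.0, 480.0], [301.0, 515.0], [270.0, 390.0]] [[304.0, 187.0], [540.0, 327.0], [425.0, 514.0], [187.0, 372.0]]
0 [[494.0, 457.0], [535.0, 588.0], [312.0, 627.0], [280.0, 492.0]] [[342.0, 189.0], [581.0, 331.0], [463.0, 522.0], [223.0, 379.0]]
[[515. 329.]
 [245. 372.]
 [550. 324.]]
```

Call:
{"method": "step_arm", "body": {"series": [{"ax":0,"ay":0,"az":0,"x":0,"y":0.0005,"z":-0.02,"claw":100},{"ax":0,"ay":0,"az":0,"x":0,"y":0.0005,"z":-0.04,"claw":100},{"ax":0,"ay":0,"az":0,"x":0,"y":0.0005,"z":-0.055,"claw":100},{"ax":0,"ay":0,"az":0,"x":0,"y":0.0005,"z":-0.063,"claw":100},{"ax":0,"ay":0,"az":0,"x":0,"y":0.0005,"z":-0.063,"claw":100},{"ax":0,"ay":0,"az":0,"x":0,"y":0.0005,"z":-0.063,"claw":60},{"ax":0,"ay":0,"az":0,"x":0,"y":0.0005,"z":-0.063,"claw":60},{"ax":0,"ay":0,"az":0,"x":0,"y":0.0005,"z":-0.063,"claw":60},{"ax":0,"ay":0,"az":0,"x":0,"y":0.0005,"z":-0.063,"claw":60}], "squeeze": 25}}

```text
time_s: 26.25
tool_pos: [0.4254, 0.2692, -0.0074]
tool_rot: [180.0, -0.1, 59.9]
force: [0.3, -0.8, 3.5]
grip_width: 0.0692
```

Call:
{"method": "step_arm", "body": {"series": [{"ax":0,"ay":0,"az":0,"x":0,"y":0,"z":0.0,"claw":60},{"ax":0,"ay":0,"az":0,"x":0,"y":0,"z":0.02,"claw":60},{"ax":0,"ay":0,"az":0,"x":0,"y":0,"z":0.05,"claw":60},{"ax":0,"ay":0,"az":0,"x":0,"y":0,"z":0.09,"claw":60},{"ax":0,"ay":0,"az":0,"x":0,"y":0,"z":0.12,"claw":60},{"ax":0,"ay":0,"az":0,"x":0,"y":0,"z":0.13,"claw":60},{"ax":0,"ay":0,"az":0,"x":0,"y":0,"z":0.13,"claw":60}]}}

```text
time_s: 26.95
tool_pos: [0.4255, 0.2693, 0.1228]
tool_rot: [180.0, -0.1, 59.9]
force: [-0.2, 0.6, -0.7]
grip_width: 0.0687
```

```bash
python3 polar.py .425 .268 .121 .549 .0223 .121 -59 14
python3 - <<'E'
from h import *
o=status.get_obs();print(o['tool_pos'],o['tool_rot'],o['grip_width'],o['force'])
s=grab("side","s15");crop(s,100,80,120,90,6.6,"s15c")
E
```

```text
1 az -0.9 x 0.003 y -0.003 z 0.000
2 az -3.3 x 0.010 y -0.011 z 0.000
3 az -7.0 x 0.021 y -0.024 z 0.000
4 az -11.7 x 0.034 y -0.041 z 0.000
5 az -17.2 x 0.048 y -0.062 z 0.000
6 az -23.2 x 0.063 y -0.086 z 0.000
7 az -29.5 x 0.077 y -0.112 z 0.000
8 az -35.8 x 0.090 y -0.139 z 0.000
9 az -41.8 x 0.101 y -0.165 z 0.000
10 az -47.3 x 0.110 y -0.190 z 0.000
11 az -52.0 x 0.116 y -0.212 z 0.000
12 az -55.7 x 0.121 y -0.230 z 0.000
13 az -58.1 x 0.123 y -0.242 z 0.000
14 az -59.0 x 0.124 y -0.246 z 0.000
[0.42550488 0.26931868 0.12275845] [ 1.79952108e+02 -1.41680597e-01  5.98721273e+01] 0.06869504624683465 [-0.19599646  0.57812397 -0.74630379]
```

View pics/s15c.png

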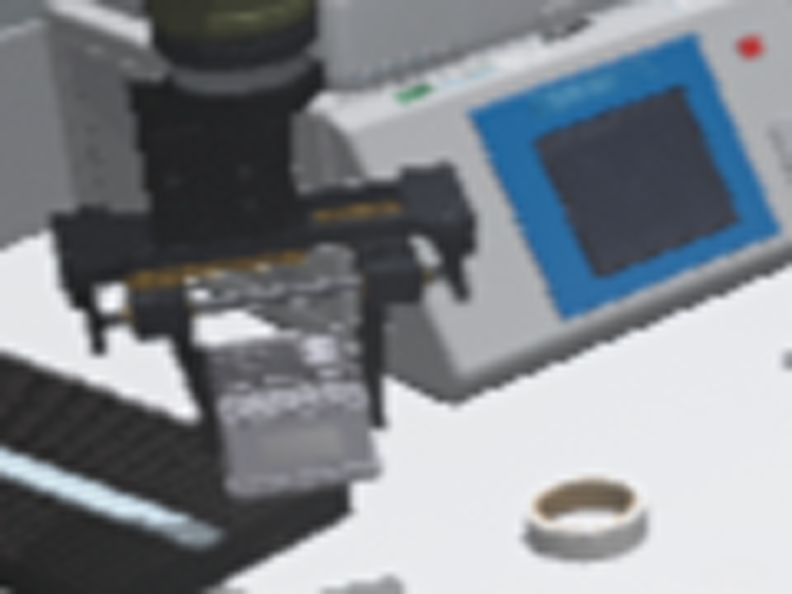

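Call:
{"method": "step_arm", "body": {"series": [{"ax":0,"ay":0,"az":-2,"x":0.006,"y":-0.006,"z":0,"claw":60},{"ax":0,"ay":0,"az":-7,"x":0.021,"y":-0.024,"z":0,"claw":60},{"ax":0,"ay":0,"az":-12,"x":0.035,"y":-0.042,"z":0,"claw":60},{"ax":0,"ay":0,"az":-17,"x":0.048,"y":-0.062,"z":0,"claw":60},{"ax":0,"ay":0,"az":-23,"x":0.063,"y":-0.086,"z":0,"claw":60},{"ax":0,"ay":0,"az":-29.5,"x":0.077,"y":-0.112,"z":0,"claw":60},{"ax":0,"ay":0,"az":-36,"x":0.09,"y":-0.139,"z":0,"claw":60},{"ax":0,"ay":0,"az":-42,"x":0.101,"y":-0.165,"z":0,"claw":60},{"ax":0,"ay":0,"az":-47.5,"x":0.11,"y":-0.19,"z":0,"claw":60},{"ax":0,"ay":0,"az":-52.5,"x":0.117,"y":-0.213,"z":0,"claw":60},{"ax":0,"ay":0,"az":-57,"x":0.122,"y":-0.235,"z":0,"claw":60},{"ax":0,"ay":0,"az":-59,"x":0.1245,"y":-0.247,"z":0,"claw":60}]}}

```text
time_s: 28.2
tool_pos: [0.5486, 0.0183, 0.1199]
tool_rot: [179.9, 0.2, 0.5]
force: [-0.8, 0.2, -1.1]
grip_width: 0.0688
```

Call:
{"method": "step_arm", "body": {"series": [{"ax":0,"ay":0,"az":0,"x":0,"y":0,"z":-0.01,"claw":60},{"ax":0,"ay":0,"az":0,"x":0,"y":0,"z":-0.03,"claw":60},{"ax":0,"ay":0,"az":0,"x":0,"y":0,"z":-0.045,"claw":60},{"ax":0,"ay":0,"az":0,"x":0,"y":0,"z":-0.055,"claw":60},{"ax":0,"ay":0,"az":0,"x":0,"y":0,"z":-0.055,"claw":60},{"ax":0,"ay":0,"az":0,"x":0,"y":0,"z":-0.055,"claw":60}]}}

```text
time_s: 28.8
tool_pos: [0.5494, 0.0221, 0.0667]
tool_rot: [180.0, 0.0, 0.9]
force: [-0.2, 0.6, -1.2]
grip_width: 0.069
```

Run:
```python
from h import *
o=status.get_obs();print(o['tool_pos'],o['tool_rot'],o['grip_width'],o['force'])
s=grab("side","s16");crop(s,170,110,120,90,6.6,"s16c")
t=grab("top","t16");t=cv2.convertScaleAbs(t,alpha=1.6);crop(t,170,130,120,100,6,"t16c")
```

```text
[0.5493573  0.0221138  0.06671702] [1.79989361e+02 1.57905060e-02 9.06322806e-01] 0.06897213691288999 [-0.21364942  0.55888132 -1.21727788]
```

View pics/s16c.png

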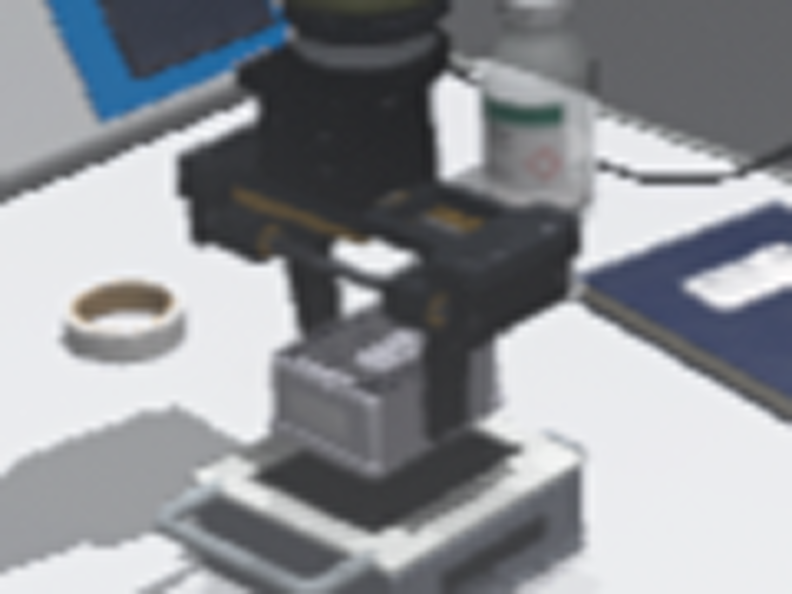

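View pics/t16c.png

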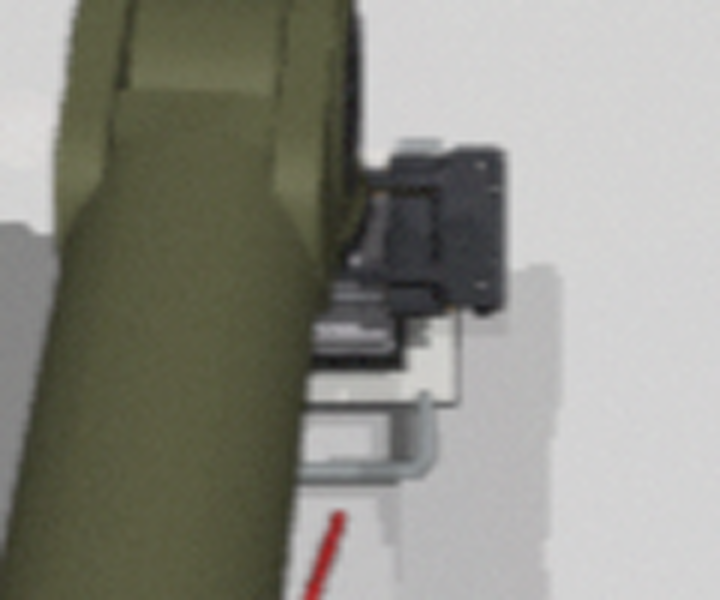

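Call:
{"method": "step_arm", "body": {"series": [{"ax":0,"ay":0,"az":0,"x":0.0005,"y":0,"z":-0.01,"claw":60},{"ax":0,"ay":0,"az":0,"x":0.0005,"y":0,"z":-0.016,"claw":60},{"ax":0,"ay":0,"az":0,"x":0.0005,"y":0,"z":-0.019,"claw":60},{"ax":0,"ay":0,"az":0,"x":0.0005,"y":0,"z":-0.0205,"claw":60},{"ax":0,"ay":0,"az":0,"x":0.0005,"y":0,"z":-0.0205,"claw":60}]}}

```text
time_s: 29.4
tool_pos: [0.5497, 0.0217, 0.046]
tool_rot: [180.0, 0.0, 0.9]
force: [0.7, -0.1, -1.1]
grip_width: 0.0689
```

Call:
{"method": "step_arm", "body": {"series": [{"ax":0,"ay":0,"az":0,"x":0,"y":0,"z":-0.001,"claw":60},{"ax":0,"ay":0,"az":0,"x":0,"y":0,"z":-0.0015,"claw":60},{"ax":0,"ay":0,"az":0,"x":0,"y":0,"z":-0.0015,"claw":60}]}}

```text
time_s: 29.7
tool_pos: [0.5499, 0.0218, 0.0449]
tool_rot: [180.0, -0.0, 0.9]
force: [0.1, -0.3, -1.3]
grip_width: 0.0686
```

Call:
{"method": "step_arm", "body": {"series": [{"ax":0,"ay":0,"az":0,"x":0,"y":0,"z":-0.001,"claw":60},{"ax":0,"ay":0,"az":0,"x":0,"y":0,"z":-0.001,"claw":60}]}}

```text
time_s: 29.9
tool_pos: [0.55, 0.0218, 0.0446]
tool_rot: [-180.0, -0.0, 0.9]
force: [-1.9, 1.1, 4.5]
grip_width: 0.0685
```

Call:
{"method": "step_arm", "body": {"series": [{"ax":0,"ay":0,"az":0,"x":0,"y":0,"z":0.0005,"claw":98},{"ax":0,"ay":0,"az":0,"x":0,"y":0,"z":0.0005,"claw":98},{"ax":0,"ay":0,"az":0,"x":0,"y":0,"z":0.0005,"claw":98},{"ax":0,"ay":0,"az":0,"x":0,"y":0,"z":0.0005,"claw":98},{"ax":0,"ay":0,"az":0,"x":0,"y":0,"z":0.0005,"claw":98},{"ax":0,"ay":0,"az":0,"x":0,"y":0,"z":0.02,"claw":98},{"ax":0,"ay":0,"az":0,"x":0,"y":0,"z":0.05,"claw":98},{"ax":0,"ay":0,"az":0,"x":0,"y":0,"z":0.08,"claw":98},{"ax":0,"ay":0,"az":0,"x":0,"y":0.03,"z":0.1,"claw":98},{"ax":0,"ay":0,"az":3,"x":0.01,"y":0.07,"z":0.1,"claw":98},{"ax":0,"ay":0,"az":10,"x":0.02,"y":0.11,"z":0.1,"claw":98},{"ax":0,"ay":0,"az":18,"x":0.03,"y":0.15,"z":0.1,"claw":98}]}}

```text
time_s: 31.1
tool_pos: [0.5802, 0.1734, 0.1442]
tool_rot: [-180.0, -0.0, 19.2]
force: [0.8, 0.3, 0.2]
grip_width: 0.0851
```

Run:
```python
from h import *
o=status.get_obs();print(o['tool_pos'],o['tool_rot'],o['grip_width'],o['force'])
s=grab("side","s17");crop(s,140,110,120,90,6.6,"s17c")
t=grab("top","t17");t=cv2.convertScaleAbs(t,alpha=1.6);crop(t,120,130,130,100,6,"t17c")
```

```text
[0.58018008 0.17344626 0.14419175] [-1.79977664e+02 -4.97465158e-02  1.91573451e+01] 0.08513128190944176 [0.84032477 0.26150981 0.24608124]
```

View pics/s17c.png

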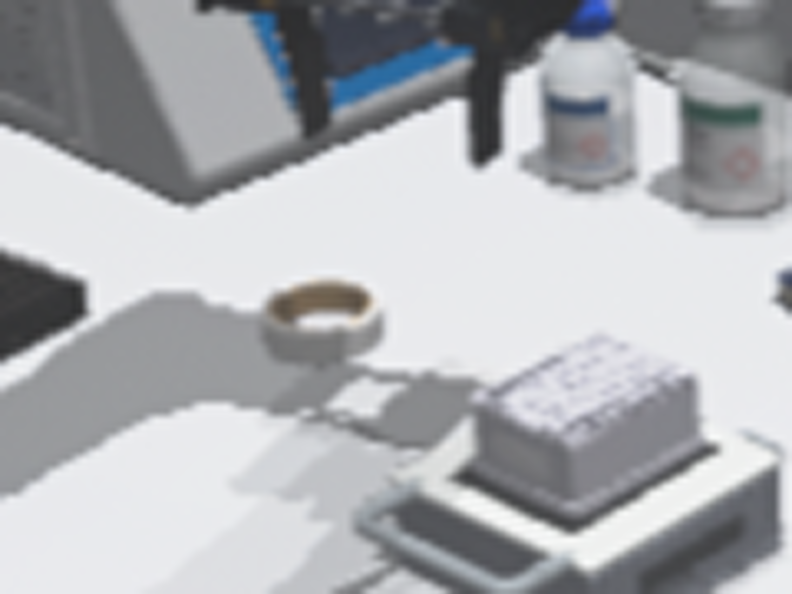

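View pics/t17c.png

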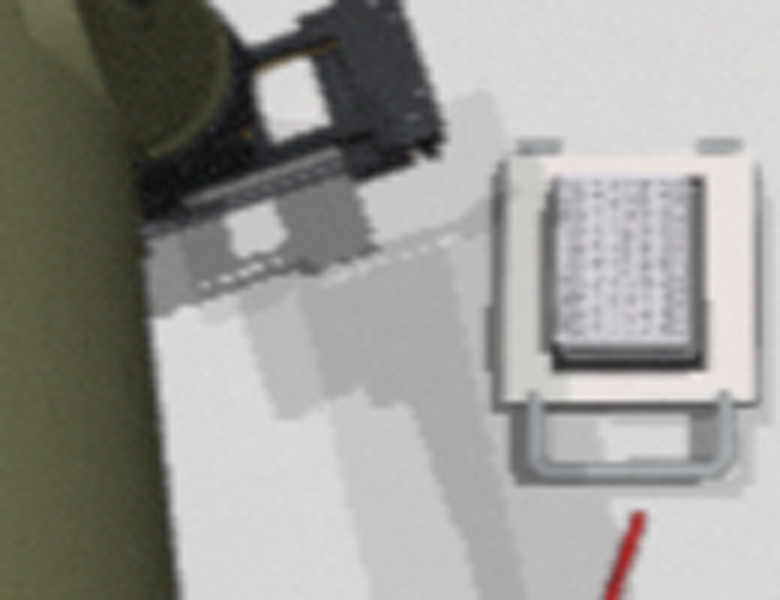

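Run:
```python
from h import *
# rack check
x,y=.549,.0223
for X in ((.549,.0223),):
  W=[(X[0]+a*.044,X[1]+b*.034,.092) for a,b in((1,1),(1,-1),(-1,-1),(-1,1))]
  print('top',((proj('top',W)-[120,130]+.5)*6).round().tolist(),'side',((proj('side',W)-[140,110]+.5)*6.6).round().tolist())
print(back('top',[(143.1,155.8)],.019))
c=back('top',[(143.1,155.8)],.019)[0]
print('white',c)
def ring(n,im,c,org,s,name):
    o=cv2.resize(im[org[1]:org[1]+40,org[0]:org[0]+50],None,fx=s,fy=s,interpolation=cv2.INTER_CUBIC)
    a=np.linspace(0,2*np.pi,80)
    for r,z,col in((.033,.019,(0,0,255)),(.024,.019,(0,200,0)),(.033,0,(255,0,0))):
        W=np.c_[c[0]+r*np.cos(a),c[1]+r*np.sin(a),np.full(80,z)]
        p=((proj(n,W)-org+.5)*s).round().astype(int); cv2.polylines(o,[p.reshape(-1,1,2)],True,col,1)
    return o
t=cv2.convertScaleAbs(cv2.imread('pics/top0.png'),alpha=1.7); s=cv2.imread('pics/side0.png')
c2=back('side',[(188.8,156.8)],.019)[0]; print(c2)
o=np.vstack([np.hstack([ring('top',t,k,np.array([120,137]),7,''),ring('side',s,k,np.array([164,140]),7,'')]) for k in (c,)])
cv2.imwrite('pics/ring.png',o)
```

```text
top [[557.0, 177.0], [690.0, 178.0], [688.0, 349.0], [553.0, 348.0]] side [[598.0, 333.0], [701.0, 377.0], [568.0, 448.0], [465.0, 401.0]]
[[0.61628115 0.29162267 0.019     ]]
white [0.61628115 0.29162267 0.019     ]
[0.61126206 0.28527381 0.019     ]
```

View pics/ring.png

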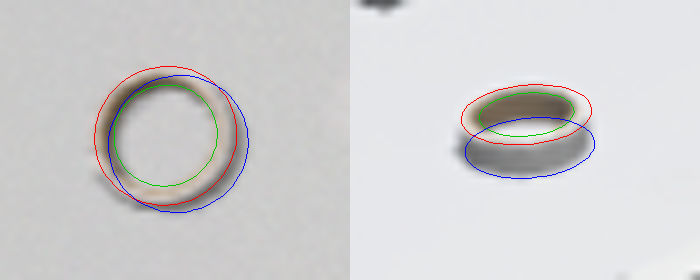

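Call:
{"method": "step_arm", "body": {"series": [{"ax":0,"ay":0,"az":5,"x":0.002,"y":0.006,"z":0,"claw":100},{"ax":0,"ay":0,"az":13,"x":0.005,"y":0.015,"z":0,"claw":100},{"ax":0,"ay":0,"az":21,"x":0.01,"y":0.028,"z":0,"claw":100},{"ax":0,"ay":0,"az":29,"x":0.014,"y":0.042,"z":0,"claw":100},{"ax":0,"ay":0,"az":37,"x":0.018,"y":0.056,"z":0,"claw":100},{"ax":0,"ay":0,"az":45,"x":0.022,"y":0.07,"z":0,"claw":100},{"ax":0,"ay":0,"az":53,"x":0.026,"y":0.084,"z":-0.01,"claw":100},{"ax":0,"ay":0,"az":61,"x":0.03,"y":0.096,"z":-0.02,"claw":100},{"ax":0,"ay":0,"az":69,"x":0.033,"y":0.106,"z":-0.035,"claw":100},{"ax":0,"ay":0,"az":77,"x":0.035,"y":0.113,"z":-0.05,"claw":100},{"ax":0,"ay":0,"az":85,"x":0.0352,"y":0.117,"z":-0.07,"claw":100},{"ax":0,"ay":0,"az":91,"x":0.0352,"y":0.117,"z":-0.09,"claw":100}]}}

```text
time_s: 32.4
tool_pos: [0.615, 0.2893, 0.0529]
tool_rot: [180.0, -0.0, 110.2]
force: [-0.5, -0.5, -0.2]
grip_width: 0.0868
```

Call:
{"method": "step_arm", "body": {"series": [{"ax":0,"ay":0,"az":0,"x":0,"y":0,"z":-0.01,"claw":100},{"ax":0,"ay":0,"az":0,"x":0,"y":0,"z":-0.01,"claw":100},{"ax":0,"ay":0,"az":0,"x":0,"y":0,"z":-0.01,"claw":100}]}}

```text
time_s: 32.7
tool_pos: [0.6156, 0.2884, 0.0444]
tool_rot: [180.0, 0.0, 109.7]
force: [0.5, -0.7, -0.3]
grip_width: 0.0871
```

Run:
```python
from h import *
o=status.get_obs();print(o['tool_pos'],o['tool_rot'],o['grip_width'],o['force'])
s=grab("side","s18");crop(s,140,110,100,75,8,"s18c")
t=grab("top","t18");t=cv2.convertScaleAbs(t,alpha=1.6);crop(t,90,100,120,90,6.6,"t18c")
f=o['tool_pos'][:2]
a=np.radians(o['tool_rot'][2]-90);u=np.array([np.cos(a),np.sin(a)])
print(((proj('side',[np.r_[f+u*q,o['tool_pos'][2]+.017] for q in(-.0435,.0435)])-[140,110]+.5)*8).round())
```

```text
[0.61555694 0.28844887 0.04435586] [1.79957530e+02 1.62077001e-02 1.09724448e+02] 0.08707456306795455 [ 0.4802813  -0.65798707 -0.31117994]
[[339. 329.]
 [436. 246.]]
```

View pics/s18c.png

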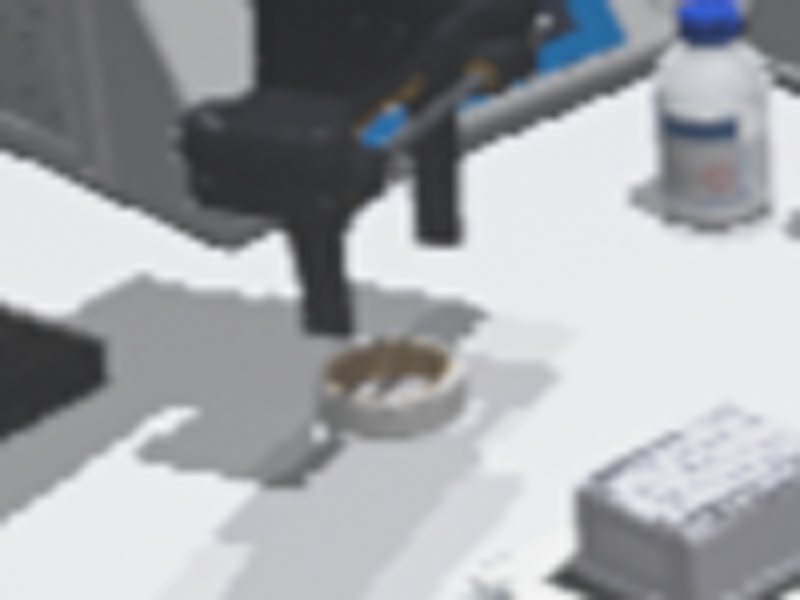

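View pics/t18c.png

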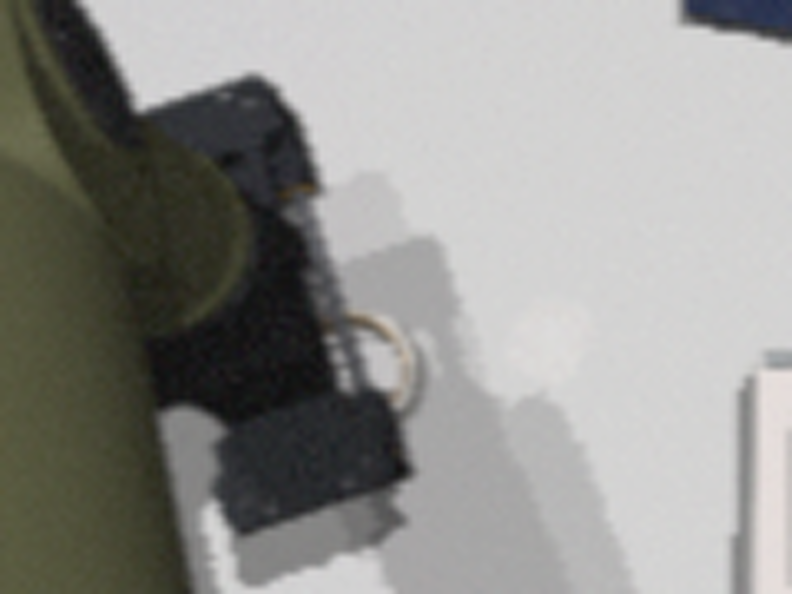

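Call:
{"method": "step_arm", "body": {"series": [{"ax":0,"ay":0,"az":0,"x":0,"y":0.002,"z":-0.02,"claw":100},{"ax":0,"ay":0,"az":0,"x":0,"y":0.002,"z":-0.04,"claw":100},{"ax":0,"ay":0,"az":0,"x":0,"y":0.002,"z":-0.052,"claw":100},{"ax":0,"ay":0,"az":0,"x":0,"y":0.002,"z":-0.0575,"claw":100},{"ax":0,"ay":0,"az":0,"x":0,"y":0.002,"z":-0.0575,"claw":100}]}}

```text
time_s: 33.3
tool_pos: [0.6149, 0.2906, -0.014]
tool_rot: [-180.0, 0.0, 109.8]
force: [0.7, -0.7, -0.1]
grip_width: 0.0867
```

Run:
```python
from h import *
o=status.get_obs();print(o['tool_pos'],o['tool_rot'],o['grip_width'],o['force'])
s=grab("side","s19");crop(s,150,120,80,60,10,"s19c")
```

```text
[ 0.61490001  0.29060108 -0.01397027] [-1.7996927e+02  1.4808195e-02  1.0984925e+02] 0.08672483190378769 [ 0.70259242 -0.73023658 -0.11365741]
```

View pics/s19c.png

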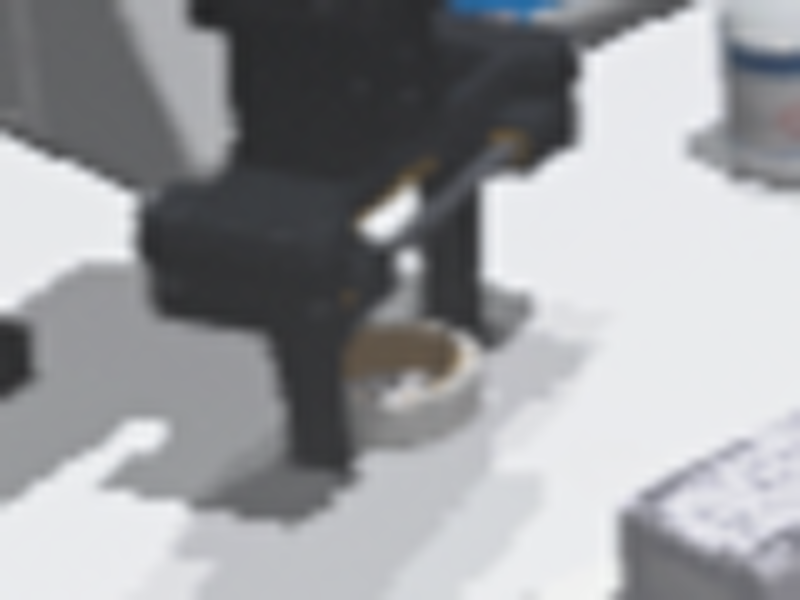

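Roll sits between the fingers. Close and lift.

Call:
{"method": "step_arm", "body": {"series": [{"ax":0,"ay":0,"az":0,"x":0,"y":0,"z":0,"claw":60},{"ax":0,"ay":0,"az":0,"x":0,"y":0,"z":0,"claw":60},{"ax":0,"ay":0,"az":0,"x":0,"y":0,"z":0,"claw":60},{"ax":0,"ay":0,"az":0,"x":0,"y":0,"z":0,"claw":60},{"ax":0,"ay":0,"az":0,"x":0,"y":0,"z":0.02,"claw":60},{"ax":0,"ay":0,"az":0,"x":0,"y":0,"z":0.05,"claw":60},{"ax":0,"ay":0,"az":0,"x":0,"y":0,"z":0.09,"claw":60},{"ax":0,"ay":0,"az":0,"x":0,"y":0,"z":0.13,"claw":60},{"ax":0,"ay":0,"az":0,"x":0,"y":0,"z":0.16,"claw":60},{"ax":0,"ay":0,"az":0,"x":0,"y":0,"z":0.17,"claw":60}], "squeeze": 12}}

```text
time_s: 34.35
tool_pos: [0.617, 0.2916, 0.1609]
tool_rot: [179.6, -0.1, 109.9]
force: [-0.5, -0.7, 0.6]
grip_width: 0.0651
```

```bash
python3 polar.py .615 .290 .12 .549 .0223 .12 -18 10
python3 - <<'E'
from h import *
o=status.get_obs();print(o['tool_pos'],o['tool_rot'],o['grip_width'],o['force'])
s=grab("side","s20");crop(s,150,60,100,75,8,"s20c")
E
```

```text
1 az -0.5 x -0.000 y -0.008 z 0.000
2 az -1.9 x -0.001 y -0.031 z 0.000
3 az -3.9 x -0.004 y -0.064 z 0.000
4 az -6.3 x -0.009 y -0.103 z 0.000
5 az -9.0 x -0.018 y -0.144 z 0.000
6 az -11.7 x -0.029 y -0.183 z 0.000
7 az -14.1 x -0.042 y -0.217 z 0.000
8 az -16.1 x -0.054 y -0.244 z 0.000
9 az -17.5 x -0.063 y -0.261 z 0.000
10 az -18.0 x -0.066 y -0.268 z 0.000
[0.61700831 0.29161826 0.16093497] [ 1.79610626e+02 -5.61923624e-02  1.09859126e+02] 0.06505741780343532 [-0.45384371 -0.71048647  0.5633964 ]
```

View pics/s20c.png

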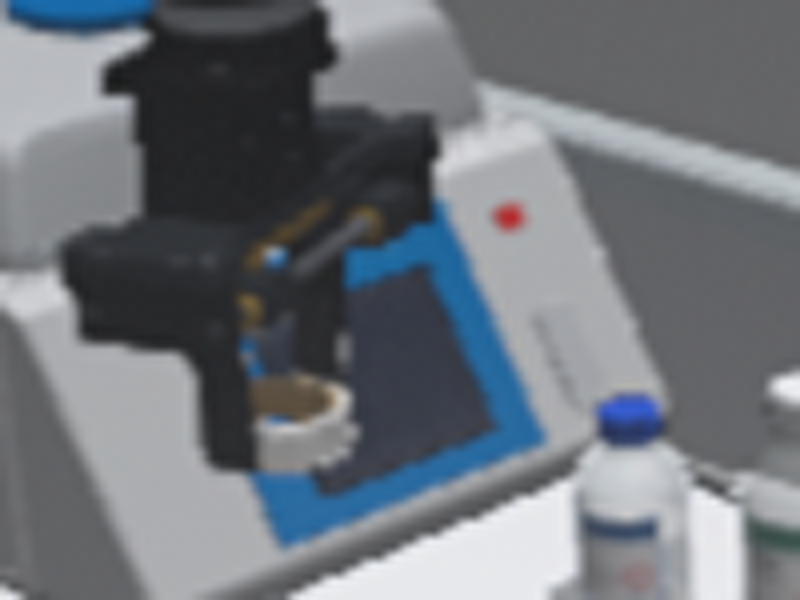

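Call:
{"method": "step_arm", "body": {"series": [{"ax":0,"ay":0,"az":-1,"x":0,"y":-0.012,"z":0,"claw":60},{"ax":0,"ay":0,"az":-2.5,"x":-0.002,"y":-0.038,"z":0,"claw":60},{"ax":0,"ay":0,"az":-4.5,"x":-0.005,"y":-0.07,"z":0,"claw":60},{"ax":0,"ay":0,"az":-6.5,"x":-0.01,"y":-0.105,"z":0,"claw":60},{"ax":0,"ay":0,"az":-9,"x":-0.018,"y":-0.142,"z":0,"claw":60},{"ax":0,"ay":0,"az":-11.5,"x":-0.028,"y":-0.178,"z":0,"claw":60},{"ax":0,"ay":0,"az":-14,"x":-0.041,"y":-0.212,"z":0,"claw":60},{"ax":0,"ay":0,"az":-16,"x":-0.053,"y":-0.24,"z":0,"claw":60},{"ax":0,"ay":0,"az":-17.5,"x":-0.062,"y":-0.259,"z":0,"claw":60},{"ax":0,"ay":0,"az":-18,"x":-0.066,"y":-0.268,"z":0,"claw":60},{"ax":0,"ay":0,"az":-18,"x":-0.066,"y":-0.268,"z":-0.01,"claw":60},{"ax":0,"ay":0,"az":-18,"x":-0.066,"y":-0.268,"z":-0.02,"claw":60}]}}

```text
time_s: 35.6
tool_pos: [0.5493, 0.0244, 0.1352]
tool_rot: [180.0, -0.0, 92.0]
force: [-0.3, 0.3, -1.0]
grip_width: 0.0648
```

Call:
{"method": "step_arm", "body": {"series": [{"ax":0,"ay":0,"az":0,"x":0,"y":0,"z":-0.015,"claw":60},{"ax":0,"ay":0,"az":0,"x":0,"y":0,"z":-0.03,"claw":60},{"ax":0,"ay":0,"az":0,"x":0,"y":0,"z":-0.03,"claw":60},{"ax":0,"ay":0,"az":0,"x":0,"y":0,"z":-0.03,"claw":60}]}}

```text
time_s: 36.0
tool_pos: [0.5487, 0.0231, 0.1054]
tool_rot: [-179.9, 0.0, 91.9]
force: [0.4, -0.0, 0.7]
grip_width: 0.0652
```

Run:
```python
from h import *
o=status.get_obs();print(o['tool_pos'],o['tool_rot'],o['grip_width'],o['force'])
s=grab("side","s21");crop(s,180,110,100,75,8,"s21c")
t=grab("top","t21");t=cv2.convertScaleAbs(t,alpha=1.6);crop(t,170,130,120,100,6,"t21c")
```

```text
[0.54866991 0.02307467 0.10536902] [-1.79911185e+02  2.57142374e-02  9.19028514e+01] 0.06517077305803297 [ 0.39617058 -0.03133372  0.70758209]
```

View pics/s21c.png

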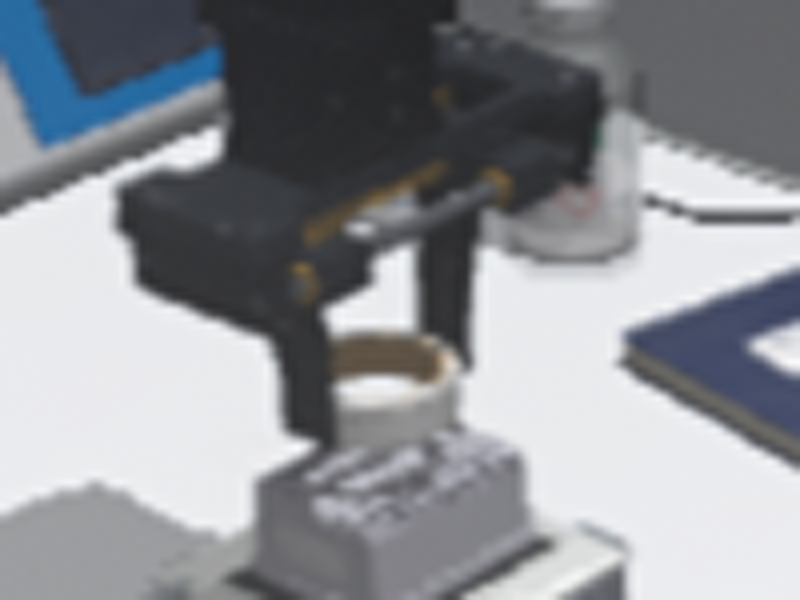

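View pics/t21c.png

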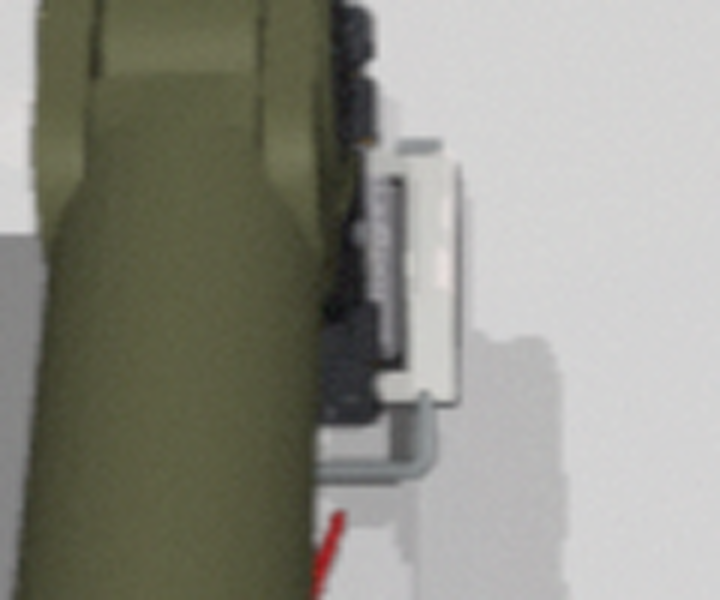

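Run:
```python
from h import *
a=np.linspace(0,2*np.pi,120)
for z in(.119,.138):
  W=np.c_[.5487+.033*np.cos(a),.0231+.033*np.sin(a),np.full(120,z)]
  p=((proj('side',W)-[180,110]+.5)*8); print(z,p.min(0),p.max(0))
```

```text
0.119 [295.79256781 369.21807643] [468.81299945 450.59183763]
0.138 [292.86754165 325.39436026] [467.02704565 405.66070879]
```

Call:
{"method": "step_arm", "body": {"series": [{"ax":0,"ay":0,"az":0,"x":0.001,"y":-0.0005,"z":-0.01,"claw":60},{"ax":0,"ay":0,"az":0,"x":0.001,"y":-0.0005,"z":-0.018,"claw":60},{"ax":0,"ay":0,"az":0,"x":0.001,"y":-0.0005,"z":-0.023,"claw":60},{"ax":0,"ay":0,"az":0,"x":0.001,"y":-0.0005,"z":-0.0255,"claw":60},{"ax":0,"ay":0,"az":0,"x":0.001,"y":-0.0005,"z":-0.0255,"claw":60}]}}

```text
time_s: 36.6
tool_pos: [0.5497, 0.0222, 0.0802]
tool_rot: [-180.0, 0.0, 91.9]
force: [-1.0, -0.8, -0.7]
grip_width: 0.0652
```

Call:
{"method": "step_arm", "body": {"series": [{"ax":0,"ay":0,"az":0,"x":0,"y":0,"z":-0.001,"claw":60},{"ax":0,"ay":0,"az":0,"x":0,"y":0,"z":-0.0015,"claw":60},{"ax":0,"ay":0,"az":0,"x":0,"y":0,"z":-0.0015,"claw":60}]}}

```text
time_s: 36.9
tool_pos: [0.5502, 0.0223, 0.0794]
tool_rot: [180.0, -0.0, 91.9]
force: [-0.1, -0.8, -1.0]
grip_width: 0.0646
```

Call:
{"method": "step_arm", "body": {"series": [{"ax":0,"ay":0,"az":0,"x":-0.001,"y":0,"z":-0.001,"claw":60},{"ax":0,"ay":0,"az":0,"x":-0.001,"y":0,"z":-0.001,"claw":60},{"ax":0,"ay":0,"az":0,"x":-0.001,"y":0,"z":-0.001,"claw":60}]}}

```text
time_s: 37.2
tool_pos: [0.5501, 0.0223, 0.0792]
tool_rot: [179.9, -0.0, 91.9]
force: [1.4, -0.9, 3.9]
grip_width: 0.0649
```

Call:
{"method": "step_arm", "body": {"series": [{"ax":0,"ay":0,"az":0,"x":0,"y":0,"z":0.0005,"claw":98},{"ax":0,"ay":0,"az":0,"x":0,"y":0,"z":0.0005,"claw":98},{"ax":0,"ay":0,"az":0,"x":0,"y":0,"z":0.0005,"claw":98},{"ax":0,"ay":0,"az":0,"x":0,"y":0,"z":0.0005,"claw":98},{"ax":0,"ay":0,"az":0,"x":0,"y":0,"z":0.0005,"claw":98},{"ax":0,"ay":0,"az":0,"x":0,"y":0,"z":0.02,"claw":98},{"ax":0,"ay":0,"az":0,"x":0,"y":0,"z":0.05,"claw":98},{"ax":0,"ay":0,"az":0,"x":0,"y":0,"z":0.08,"claw":98},{"ax":0,"ay":0,"az":0,"x":-0.005,"y":-0.03,"z":0.09,"claw":98},{"ax":0,"ay":0,"az":-2,"x":-0.01,"y":-0.07,"z":0.09,"claw":98},{"ax":0,"ay":0,"az":-4,"x":-0.02,"y":-0.115,"z":0.09,"claw":98},{"ax":0,"ay":0,"az":-6,"x":-0.03,"y":-0.16,"z":0.09,"claw":98}]}}

```text
time_s: 38.4
tool_pos: [0.5186, -0.139, 0.1685]
tool_rot: [180.0, -0.0, 85.8]
force: [0.6, -0.2, 0.3]
grip_width: 0.0851
```

Run:
```python
from h import *
o=status.get_obs();print(o['tool_pos'],o['tool_rot'],o['grip_width'],o['force'])
s=grab("side","s22");crop(s,180,110,100,75,8,"s22c")
t=grab("top","t22");t=cv2.convertScaleAbs(t,alpha=1.6);crop(t,180,130,100,80,7.5,"t22c")
a=np.linspace(0,2*np.pi,120)
for n,og,k in(('side',[180,110],8),('top',[180,130],7.5)):
 for z in(.092,.111):
  W=np.c_[.549+.033*np.cos(a),.0223+.033*np.sin(a),np.full(120,z)]
  p=((proj(n,W)-og+.5)*k); print(n,z,p.min(0).round(),p.max(0).round())
```

```text
[ 0.51863823 -0.13903356  0.16845555] [ 1.79969079e+02 -3.06808610e-04  8.58444810e+01] 0.08511805601055528 [ 0.60732008 -0.15971797  0.32198622]
side 0.092 [302. 431.] [473. 514.]
side 0.111 [299. 388.] [472. 470.]
top 0.092 [246. 249.] [408. 409.]
top 0.111 [240. 240.] [405. 403.]
```

View pics/s22c.png

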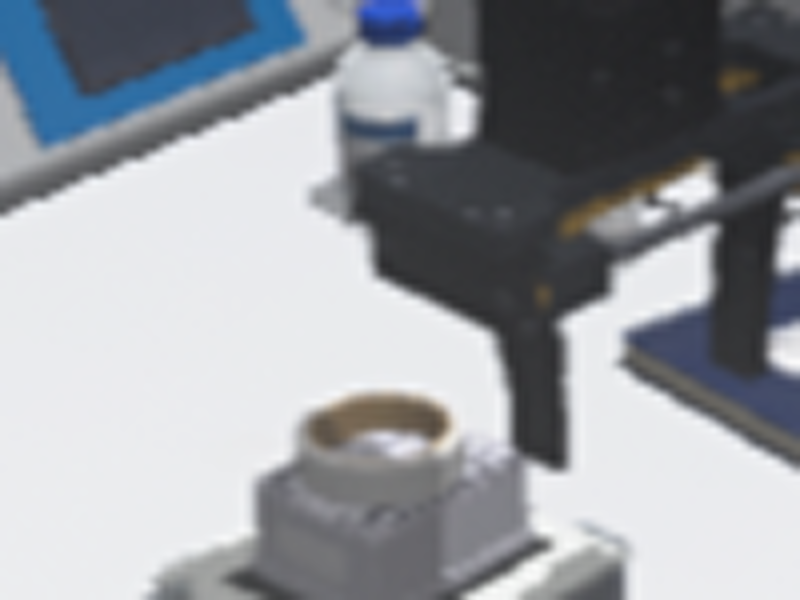

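View pics/t22c.png

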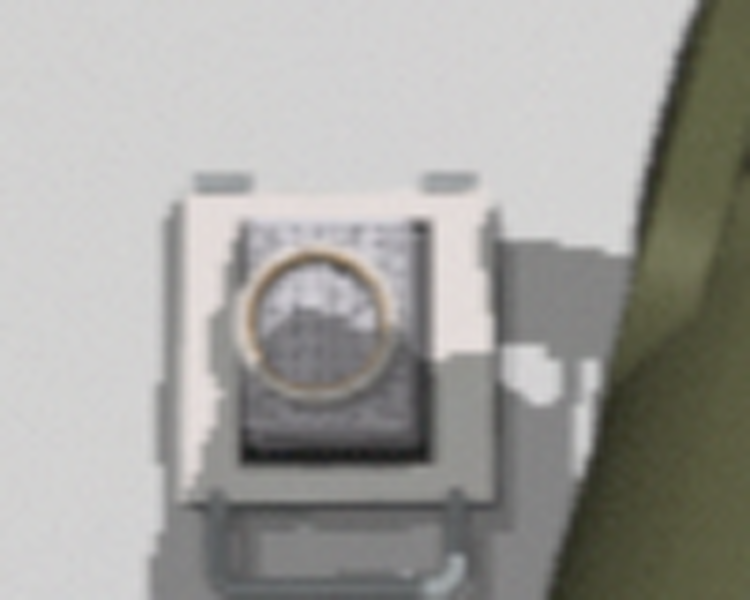

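Run:
```python
from h import *
def ov(n,im,c,yaw,org,s):
    o=cv2.resize(im[org[1]:org[1]+40,org[0]:org[0]+52],None,fx=s,fy=s,interpolation=cv2.INTER_CUBIC)
    a=np.radians(yaw);ux=np.array([np.cos(a),np.sin(a)]);uy=np.array([-ux[1],ux[0]])
    for z,col in((.017,(0,0,255)),(0,(255,0,0))):
        W=[np.r_[np.array(c)+.034*(i*ux+j*uy),z] for i,j in((1,1),(1,-1),(-1,-1),(-1,1))]
        p=((proj(n,W)-org+.5)*s).round().astype(int); cv2.polylines(o,[p.reshape(-1,1,2)],True,col,1)
    return o
t=cv2.convertScaleAbs(cv2.imread('pics/top0.png'),alpha=1.7); s=cv2.imread('pics/side0.png')
rows=[]
for c,y in(((.4955,-.3755),-13),((.4925,-.3745),-15)):
    rows.append(np.hstack([ov('top',t,c,y,np.array([322,176]),7),ov('side',s,c,y,np.array([297,233]),7)]))
cv2.imwrite('pics/tim.png',np.vstack(rows))
```

```text
(no output)
```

View pics/tim.png

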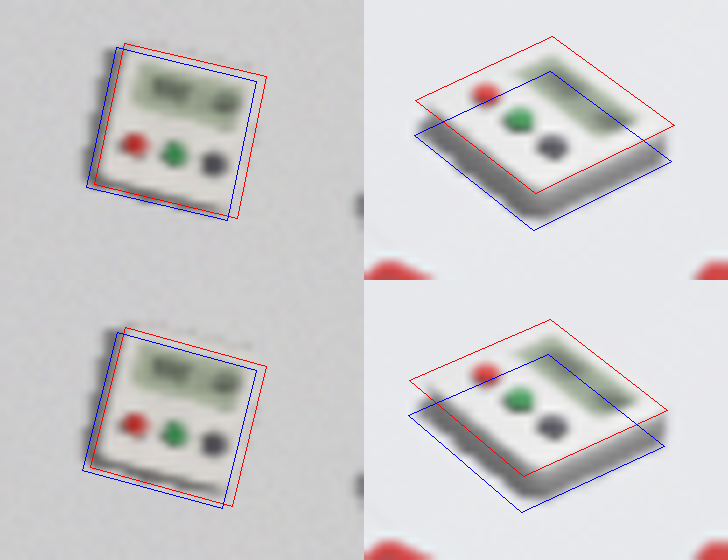

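Call:
{"method": "step_arm", "body": {"series": [{"ax":0,"ay":0,"az":-1,"x":-0.002,"y":-0.02,"z":0,"claw":100},{"ax":0,"ay":0,"az":-2,"x":-0.005,"y":-0.055,"z":0,"claw":100},{"ax":0,"ay":0,"az":-4,"x":-0.01,"y":-0.095,"z":0,"claw":100},{"ax":0,"ay":0,"az":-5,"x":-0.014,"y":-0.135,"z":-0.01,"claw":100},{"ax":0,"ay":0,"az":-6,"x":-0.018,"y":-0.175,"z":-0.03,"claw":100},{"ax":0,"ay":0,"az":-7,"x":-0.021,"y":-0.21,"z":-0.06,"claw":100},{"ax":0,"ay":0,"az":-7.8,"x":-0.0235,"y":-0.23,"z":-0.09,"claw":100},{"ax":0,"ay":0,"az":-7.8,"x":-0.0235,"y":-0.236,"z":-0.115,"claw":100},{"ax":0,"ay":0,"az":-7.8,"x":-0.0235,"y":-0.236,"z":-0.12,"claw":100},{"ax":0,"ay":0,"az":-7.8,"x":-0.0235,"y":-0.236,"z":-0.12,"claw":100}]}}

```text
time_s: 39.5
tool_pos: [0.4954, -0.3727, 0.0473]
tool_rot: [-179.9, -0.1, 78.1]
force: [-0.4, 0.4, 0.2]
grip_width: 0.087
```

Run:
```python
from h import *
o=status.get_obs();print(o['tool_pos'],o['tool_rot'],o['grip_width'],o['force'])
s=grab("side","s23");crop(s,270,190,100,75,8,"s23c")
t=grab("top","t23");t=cv2.convertScaleAbs(t,alpha=1.6);crop(t,290,140,120,100,6,"t23c")
f=o['tool_pos'][:2]
a=np.radians(o['tool_rot'][2]-90);u=np.array([np.cos(a),np.sin(a)])
print(((proj('side',[np.r_[f+u*q,o['tool_pos'][2]+.017] for q in(-.0435,.0435)])-[270,190]+.5)*8).round())
print(((proj('side',[np.r_[f+u*q,.017] for q in(-.0435,-.034,.034,.0435)])-[270,190]+.5)*8).round())
```

```text
[ 0.4954403  -0.37265615  0.04731228] [-1.79876228e+02 -5.04510011e-02  7.81283868e+01] 0.08702738837062948 [-0.36639552  0.38196324  0.15916671]
[[320. 401.]
 [521. 305.]]
[[314. 519.]
 [336. 508.]
 [491. 431.]
 [512. 420.]]
```

View pics/s23c.png

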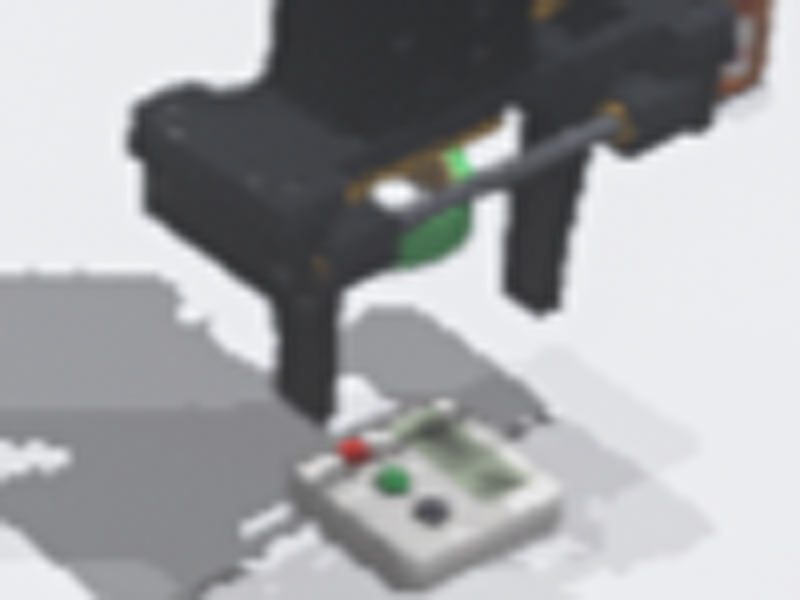

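View pics/t23c.png

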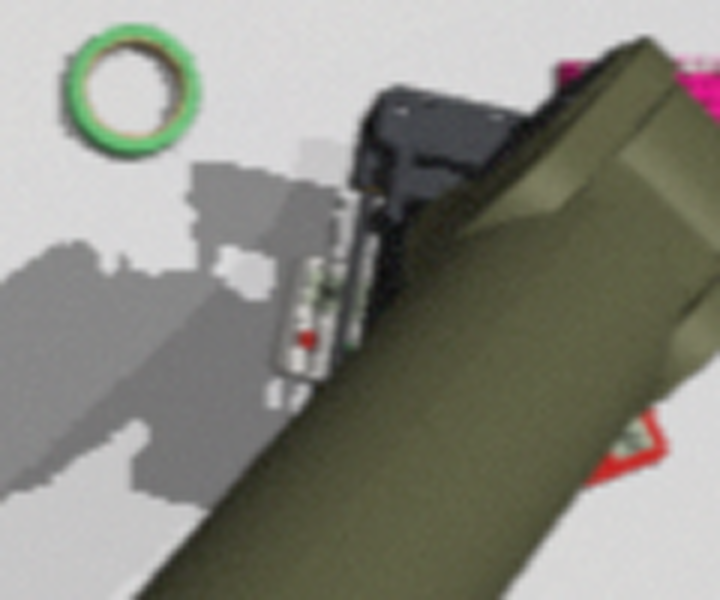

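Run:
```python
from h import *
def ov(n,im,c,yaw,org,s):
    o=cv2.resize(im[org[1]:org[1]+40,org[0]:org[0]+52],None,fx=s,fy=s,interpolation=cv2.INTER_CUBIC)
    a=np.radians(yaw);ux=np.array([np.cos(a),np.sin(a)]);uy=np.array([-ux[1],ux[0]])
    for z,col in((.017,(0,0,255)),(0,(255,0,0))):
        W=[np.r_[np.array(c)+.034*(i*ux+j*uy),z] for i,j in((1,1),(1,-1),(-1,-1),(-1,1))]
        p=((proj(n,W)-org+.5)*s).round().astype(int); cv2.polylines(o,[p.reshape(-1,1,2)],True,col,1)
    return o
s=cv2.imread('pics/s23.png');s0=cv2.imread('pics/side0.png');t=cv2.convertScaleAbs(cv2.imread('pics/top0.png'),alpha=1.7)
g=np.array([297,233])
r=[]
for c in((.495,-.375),(.493,-.379)):
  r.append(np.hstack([ov('side',s,c,-12,g,7),ov('top',t,c,-12,np.array([322,176]),7)]))
cv2.imwrite('pics/tim2.png',np.vstack(r))
```

```text
(no output)
```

View pics/tim2.png

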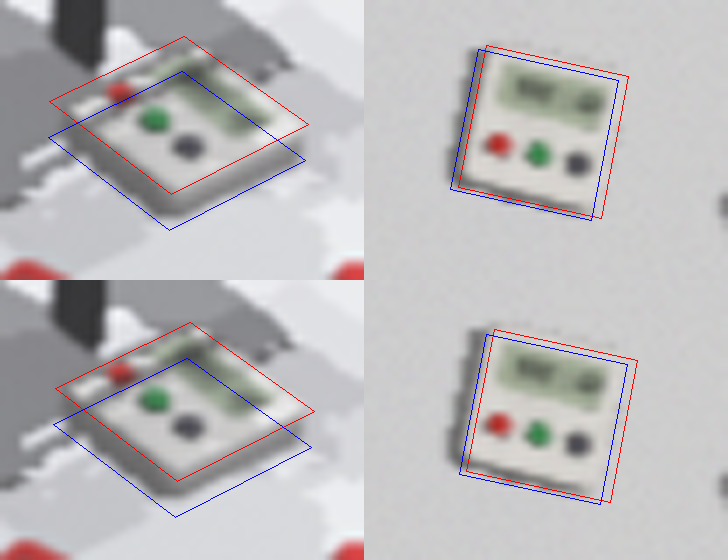

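Call:
{"method": "step_arm", "body": {"series": [{"ax":0,"ay":0,"az":0,"x":-0.001,"y":-0.002,"z":-0.02,"claw":100},{"ax":0,"ay":0,"az":0,"x":-0.001,"y":-0.002,"z":-0.04,"claw":100},{"ax":0,"ay":0,"az":0,"x":-0.001,"y":-0.002,"z":-0.053,"claw":100},{"ax":0,"ay":0,"az":0,"x":-0.001,"y":-0.002,"z":-0.0615,"claw":100},{"ax":0,"ay":0,"az":0,"x":-0.001,"y":-0.002,"z":-0.0615,"claw":100}]}}

```text
time_s: 40.1
tool_pos: [0.4946, -0.375, -0.0136]
tool_rot: [-180.0, -0.0, 78.1]
force: [-0.2, -0.2, -0.6]
grip_width: 0.0867
```

Run:
```python
from h import *
o=status.get_obs();print(o['tool_pos'],o['tool_rot'],o['grip_width'],o['force'])
s=grab("side","s24");crop(s,280,200,80,60,10,"s24c")
```

```text
[ 0.49460709 -0.37504534 -0.01358174] [-1.79963098e+02 -2.61297900e-02  7.81104488e+01] 0.08671705704081979 [-0.18964046 -0.18338491 -0.60211153]
```

View pics/s24c.png

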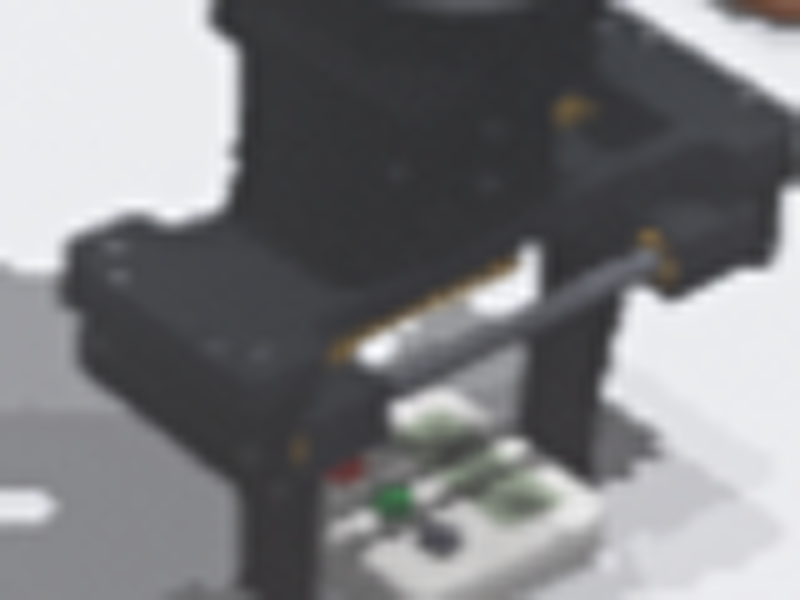

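Call:
{"method": "step_arm", "body": {"series": [{"ax":0,"ay":0,"az":0,"x":0,"y":0,"z":0,"claw":60},{"ax":0,"ay":0,"az":0,"x":0,"y":0,"z":0,"claw":60},{"ax":0,"ay":0,"az":0,"x":0,"y":0,"z":0,"claw":60},{"ax":0,"ay":0,"az":0,"x":0,"y":0,"z":0,"claw":60},{"ax":0,"ay":0,"az":0,"x":0,"y":0,"z":0.02,"claw":60},{"ax":0,"ay":0,"az":0,"x":0,"y":0,"z":0.05,"claw":60},{"ax":0,"ay":0,"az":0,"x":0,"y":0,"z":0.09,"claw":60},{"ax":0,"ay":0,"az":0,"x":0,"y":0,"z":0.13,"claw":60},{"ax":0,"ay":0,"az":0,"x":0,"y":0,"z":0.17,"claw":60},{"ax":0,"ay":0,"az":0,"x":0,"y":0,"z":0.18,"claw":60},{"ax":0,"ay":0,"az":0,"x":0,"y":0,"z":0.18,"claw":60}], "squeeze": 15}}

```text
time_s: 41.25
tool_pos: [0.4954, -0.3765, 0.1687]
tool_rot: [179.8, 0.1, 78.1]
force: [0.3, 0.9, -1.6]
grip_width: 0.0677
```

```bash
python3 polar.py .4946 -.375 .166 .548 .0248 .166 12.8 16
python3 - <<'E'
from h import *
o=status.get_obs();print(o['tool_pos'],o['tool_rot'],o['grip_width'],o['force'])
s=grab("side","s25");crop(s,270,130,100,75,8,"s25c")
E
```

```text
1 az 0.1 x 0.002 y 0.004 z 0.000
2 az 0.6 x 0.008 y 0.017 z 0.000
3 az 1.2 x 0.017 y 0.036 z 0.000
4 az 2.0 x 0.028 y 0.062 z 0.000
5 az 3.0 x 0.039 y 0.092 z 0.000
6 az 4.0 x 0.049 y 0.126 z 0.000
7 az 5.2 x 0.057 y 0.163 z 0.000
8 az 6.4 x 0.064 y 0.201 z 0.000
9 az 7.6 x 0.067 y 0.239 z 0.000
10 az 8.8 x 0.068 y 0.276 z 0.000
11 az 9.8 x 0.067 y 0.310 z 0.000
12 az 10.8 x 0.064 y 0.340 z 0.000
13 az 11.6 x 0.061 y 0.365 z 0.000
14 az 12.2 x 0.057 y 0.383 z 0.000
15 az 12.7 x 0.054 y 0.396 z 0.000
16 az 12.8 x 0.053 y 0.400 z 0.000
[ 0.49536464 -0.37652679  0.16872474] [1.79790505e+02 5.32283414e-02 7.80601925e+01] 0.06768879359477185 [ 0.28670971  0.90238367 -1.5905228 ]
```

View pics/s25c.png

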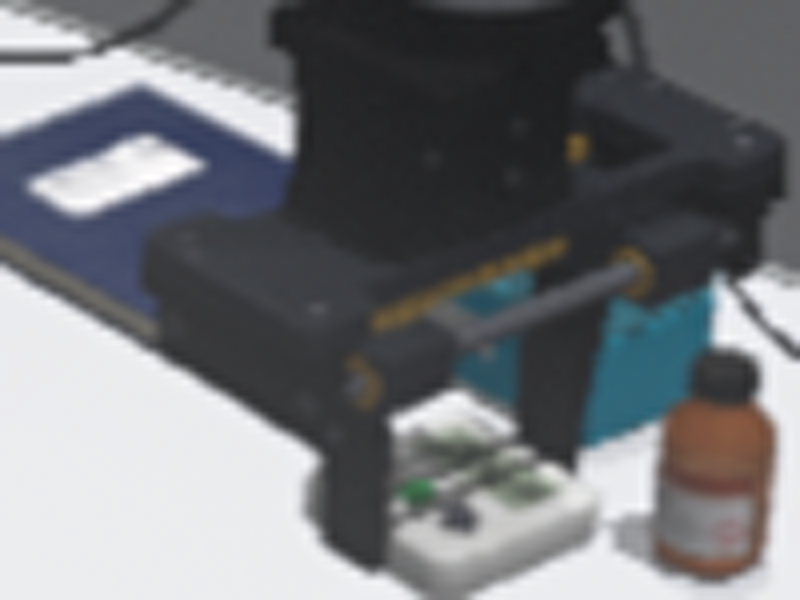

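Call:
{"method": "step_arm", "body": {"series": [{"ax":0,"ay":0,"az":0,"x":0.004,"y":0.01,"z":0,"claw":60},{"ax":0,"ay":0,"az":1,"x":0.012,"y":0.03,"z":0,"claw":60},{"ax":0,"ay":0,"az":2,"x":0.024,"y":0.06,"z":0,"claw":60},{"ax":0,"ay":0,"az":3,"x":0.037,"y":0.093,"z":0,"claw":60},{"ax":0,"ay":0,"az":4,"x":0.048,"y":0.127,"z":0,"claw":60},{"ax":0,"ay":0,"az":5,"x":0.057,"y":0.163,"z":0,"claw":60},{"ax":0,"ay":0,"az":6.5,"x":0.064,"y":0.201,"z":0,"claw":60},{"ax":0,"ay":0,"az":7.5,"x":0.067,"y":0.239,"z":0,"claw":60},{"ax":0,"ay":0,"az":8.5,"x":0.068,"y":0.275,"z":0,"claw":60},{"ax":0,"ay":0,"az":10,"x":0.067,"y":0.31,"z":0,"claw":60},{"ax":0,"ay":0,"az":11,"x":0.064,"y":0.34,"z":0,"claw":60},{"ax":0,"ay":0,"az":12,"x":0.061,"y":0.365,"z":0,"claw":60}]}}

```text
time_s: 42.5
tool_pos: [0.5542, -0.0058, 0.1653]
tool_rot: [-179.9, -0.0, 90.4]
force: [1.0, -0.2, -1.0]
grip_width: 0.068
```

Call:
{"method": "step_arm", "body": {"series": [{"ax":0,"ay":0,"az":0.5,"x":-0.004,"y":0.018,"z":0,"claw":60},{"ax":0,"ay":0,"az":1,"x":-0.007,"y":0.03,"z":0,"claw":60},{"ax":0,"ay":0,"az":1,"x":-0.0075,"y":0.035,"z":-0.01,"claw":60},{"ax":0,"ay":0,"az":1,"x":-0.0075,"y":0.035,"z":-0.025,"claw":60},{"ax":0,"ay":0,"az":1,"x":-0.0075,"y":0.035,"z":-0.04,"claw":60},{"ax":0,"ay":0,"az":1,"x":-0.0075,"y":0.035,"z":-0.045,"claw":60},{"ax":0,"ay":0,"az":1,"x":-0.0075,"y":0.035,"z":-0.045,"claw":60}]}}

```text
time_s: 43.2
tool_pos: [0.547, 0.023, 0.12]
tool_rot: [-179.8, 0.1, 91.0]
force: [-0.5, 0.5, -0.3]
grip_width: 0.0678
```

Run:
```python
from h import *
o=status.get_obs();print(o['tool_pos'],o['tool_rot'],o['grip_width'],o['force'])
s=grab("side","s26");crop(s,180,100,100,75,8,"s26c")
t=grab("top","t26");t=cv2.convertScaleAbs(t,alpha=1.6);crop(t,170,130,120,100,6,"t26c")
```

```text
[0.54700425 0.02299839 0.12001082] [-1.79829374e+02  5.43426537e-02  9.09569390e+01] 0.06775037672956677 [-0.48690056  0.48005977 -0.29182718]
```

View pics/s26c.png

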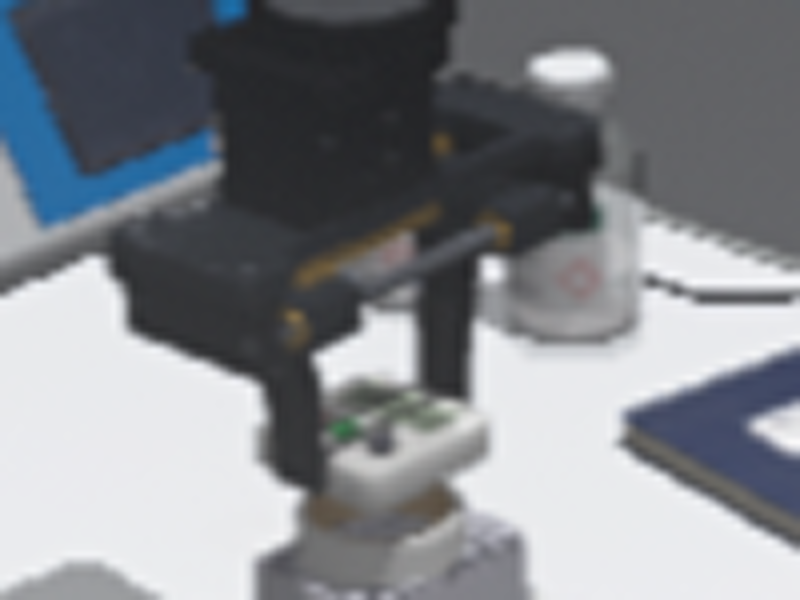

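View pics/t26c.png

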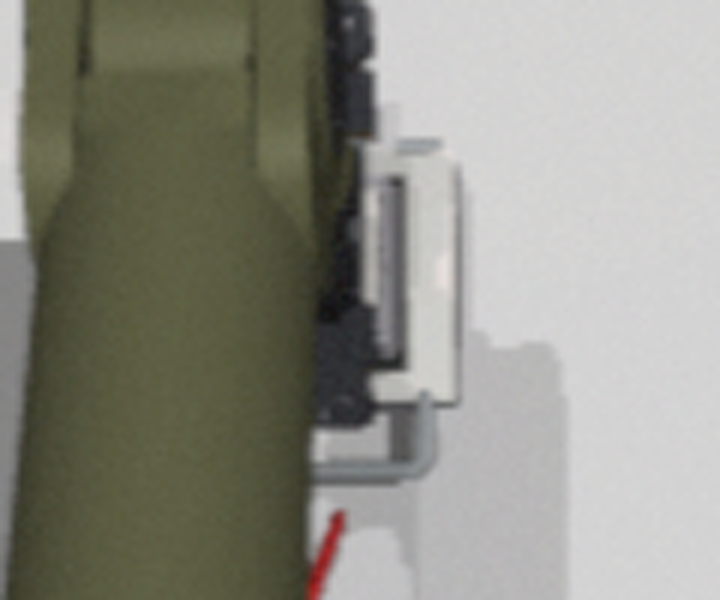

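Run:
```python
from h import *
z=.120+.0136
W=[(.547+i*.034,.023+j*.034,z+.017) for i,j in((1,1),(1,-1),(-1,-1),(-1,1))]
print(((proj('side',W)-[180,100]+.5)*8).round().tolist(),((proj('top',W)-[170,130]+.5)*6).round().tolist())
```

```text
[[376.0, 360.0], [503.0, 412.0], [375.0, 476.0], [248.0, 422.0]] [[240.0, 178.0], [380.0, 179.0], [378.0, 319.0], [237.0, 318.0]]
```

Call:
{"method": "step_arm", "body": {"series": [{"ax":0,"ay":0,"az":0,"x":0.001,"y":0.001,"z":-0.01,"claw":60},{"ax":0,"ay":0,"az":0,"x":0.001,"y":0.001,"z":-0.016,"claw":60},{"ax":0,"ay":0,"az":0,"x":0.001,"y":0.001,"z":-0.0195,"claw":60},{"ax":0,"ay":0,"az":0,"x":0.001,"y":0.001,"z":-0.0195,"claw":60},{"ax":0,"ay":0,"az":0,"x":0.001,"y":0.001,"z":-0.0195,"claw":60}]}}

```text
time_s: 43.8
tool_pos: [0.5491, 0.0253, 0.1023]
tool_rot: [180.0, 0.0, 91.1]
force: [0.2, 0.2, -1.2]
grip_width: 0.0678
```

Call:
{"method": "step_arm", "body": {"series": [{"ax":0,"ay":0,"az":0,"x":0,"y":0,"z":-0.001,"claw":60},{"ax":0,"ay":0,"az":0,"x":0,"y":0,"z":-0.001,"claw":60},{"ax":0,"ay":0,"az":0,"x":0,"y":0,"z":-0.001,"claw":60}]}}

```text
time_s: 44.1
tool_pos: [0.5492, 0.0253, 0.1015]
tool_rot: [180.0, -0.0, 91.1]
force: [-0.1, -0.4, -0.7]
grip_width: 0.0679
```

Call:
{"method": "step_arm", "body": {"series": [{"ax":0,"ay":0,"az":0,"x":-0.0005,"y":0,"z":-0.001,"claw":60},{"ax":0,"ay":0,"az":0,"x":-0.0005,"y":0,"z":-0.002,"claw":60},{"ax":0,"ay":0,"az":0,"x":-0.0005,"y":0,"z":-0.002,"claw":60}]}}

```text
time_s: 44.4
tool_pos: [0.5484, 0.0253, 0.0991]
tool_rot: [-180.0, 0.0, 91.1]
force: [-0.6, 0.1, -0.3]
grip_width: 0.068
```

Call:
{"method": "step_arm", "body": {"series": [{"ax":0,"ay":0,"az":0,"x":0,"y":0,"z":-0.001,"claw":60},{"ax":0,"ay":0,"az":0,"x":0,"y":0,"z":-0.001,"claw":60},{"ax":0,"ay":0,"az":0,"x":0,"y":0,"z":-0.001,"claw":60}]}}

```text
time_s: 44.7
tool_pos: [0.5486, 0.0253, 0.0989]
tool_rot: [180.0, -0.0, 91.1]
force: [-3.2, -1.0, 5.9]
grip_width: 0.0678
```

Call:
{"method": "step_arm", "body": {"series": [{"ax":0,"ay":0,"az":0,"x":0,"y":0,"z":0.0005,"claw":98},{"ax":0,"ay":0,"az":0,"x":0,"y":0,"z":0.0005,"claw":98},{"ax":0,"ay":0,"az":0,"x":0,"y":0,"z":0.0005,"claw":98},{"ax":0,"ay":0,"az":0,"x":0,"y":0,"z":0.0005,"claw":98},{"ax":0,"ay":0,"az":0,"x":0,"y":0,"z":0.0005,"claw":98},{"ax":0,"ay":0,"az":0,"x":0,"y":0,"z":0.015,"claw":98},{"ax":0,"ay":0,"az":0,"x":0,"y":0,"z":0.04,"claw":98},{"ax":0,"ay":0,"az":0,"x":0,"y":0,"z":0.07,"claw":98},{"ax":0,"ay":0,"az":0,"x":0,"y":0.03,"z":0.09,"claw":98},{"ax":0,"ay":0,"az":3,"x":-0.005,"y":0.07,"z":0.1,"claw":98},{"ax":0,"ay":0,"az":7,"x":-0.015,"y":0.115,"z":0.1,"claw":98},{"ax":0,"ay":0,"az":12,"x":-0.03,"y":0.16,"z":0.1,"claw":98}]}}

```text
time_s: 45.9
tool_pos: [0.5192, 0.1867, 0.2003]
tool_rot: [179.8, -0.0, 103.2]
force: [0.6, 1.2, -0.2]
grip_width: 0.0851
```

Call:
{"method": "step_arm", "body": {"series": [{"ax":0,"ay":0,"az":5,"x":-0.015,"y":0.04,"z":0,"claw":98},{"ax":0,"ay":0,"az":8,"x":-0.03,"y":0.07,"z":0,"claw":98},{"ax":0,"ay":0,"az":8,"x":-0.03,"y":0.07,"z":0,"claw":98}]}}

```text
time_s: 46.2
tool_pos: [0.4855, 0.2617, 0.1994]
tool_rot: [180.0, -0.2, 111.7]
force: [-0.1, 0.1, 0.2]
grip_width: 0.0853
```

Run:
```python
from h import *
o=status.get_obs();print(o['tool_pos'],o['tool_rot'],o['grip_width'],o['force'])
s=grab("side","s27");crop(s,180,100,100,75,8,"s27c")
t=grab("top","t27");t=cv2.convertScaleAbs(t,alpha=1.6);crop(t,180,130,100,80,7.5,"t27c")
cv2.imwrite('pics/t27b.png',t)
W=[(.5486+i*.034,.0253+j*.034,.128) for i,j in((1,1),(1,-1),(-1,-1),(-1,1))]
print(((proj('side',W)-[180,100]+.5)*8).round().tolist(),((proj('top',W)-[180,130]+.5)*7.5).round().tolist())
```

```text
[0.48546003 0.26174546 0.19938191] [ 1.79957208e+02 -1.75499380e-01  1.11667723e+02] 0.08525248205452252 [-0.07669342  0.08884191  0.18923072]
[[377.0, 410.0], [503.0, 462.0], [377.0, 527.0], [251.0, 471.0]] [[226.0, 230.0], [399.0, 231.0], [396.0, 402.0], [223.0, 400.0]]
```

View pics/s27c.png

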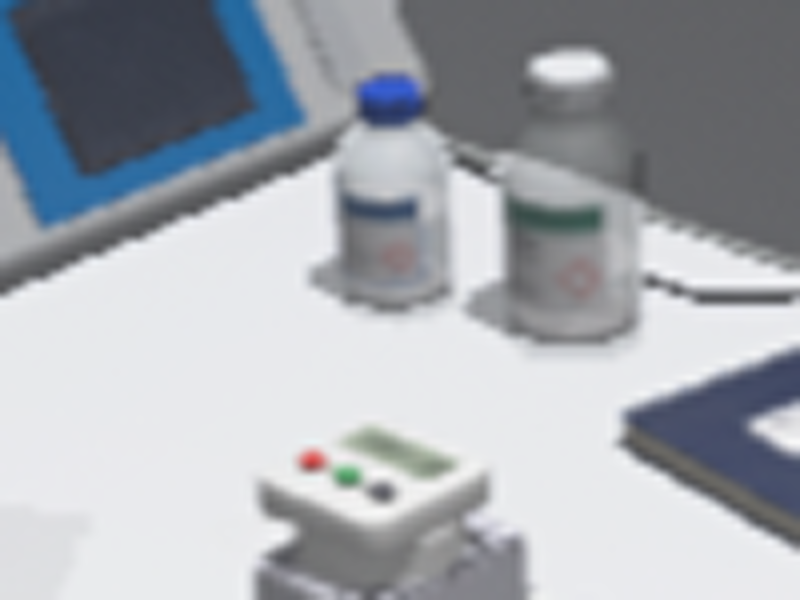

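View pics/t27c.png

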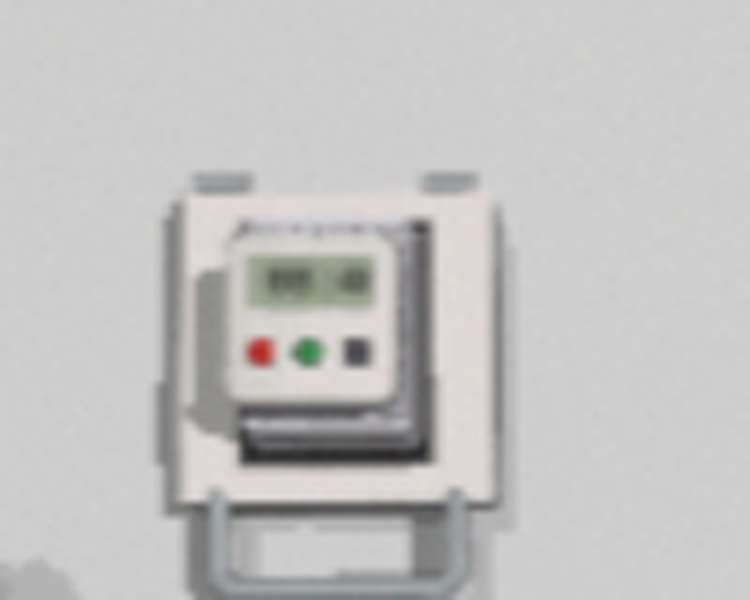

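View pics/s27.png

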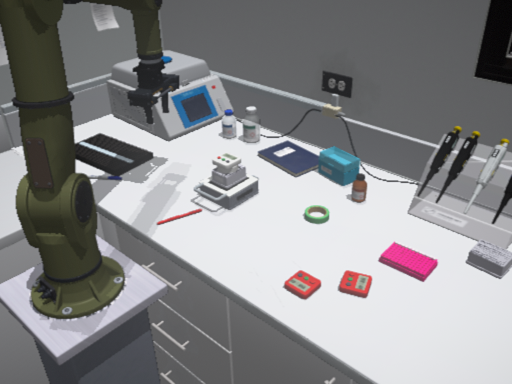

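The stack is complete and level: the timer is centred on the roll, the flap is shut, and green sits at its starting pixel (317,214). I'll let the arm settle, then hand in.

Call:
{"method": "step_arm", "body": {"series": [{"ax":0,"ay":0,"az":0,"x":0,"y":0,"z":0,"claw":98},{"ax":0,"ay":0,"az":0,"x":0,"y":0,"z":0,"claw":98},{"ax":0,"ay":0,"az":0,"x":0,"y":0,"z":0,"claw":98},{"ax":0,"ay":0,"az":0,"x":0,"y":0,"z":0,"claw":98},{"ax":0,"ay":0,"az":0,"x":0,"y":0,"z":0,"claw":98}]}}

```text
time_s: 46.8
tool_pos: [0.4887, 0.2548, 0.1983]
tool_rot: [-180.0, 0.0, 111.0]
force: [0.2, -0.0, -0.6]
grip_width: 0.0852
```

Run:
```python
from cell import workorder,status
print(status.get_obs()['time_s'],workorder.sign_off())
```

```text
the job is handed in; nothing more can be done
46.8 None
```

I packed the carrier and handed the job in at 46.8 s; no verdict was reported. I lifted the flap by its bar to about 1.6 rad and laid the cold block in the well. I then shut the flap and stacked the rack, white roll and timer on it, releasing each and backing the arm away.

**Last checks:**
- **Flap:** it looked the same as in the first picture. When I pressed the bar down it resisted with about 7 N, so I take it as shut.
- **Cold block and rack:** each matched its predicted corners within about 1–2 pixels, roughly 3–5 mm.
- **White roll:** about 3–4 mm off the rack's centre, within the 15 mm limit.
- **Timer:** face up and level, within about 2 mm of the roll's centre.
- **Green roll:** still at its starting pixel.

**What disagreed:** the reported tool height was about 25 mm too low for the stated fingertip geometry. My first pinch closed on air above the bar because of this. I touched the worktop to measure the offset and corrected every later height. The white roll and the timer touched down 1–1.5 mm higher than I predicted.

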